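# Swap jar and marble dish, then turn the dish before the lens

## Robot

A 6-joint arm with a two-finger parallel gripper is mounted at the origin on the work surface. World frame = base frame: x ahead of the robot, y to its left, z up, the work surface at z = 0. Lengths are in mm, angles in rad, forces in N, time in s.
With the tool pointing down it reaches from about 250 to 850 mm from the base axis. Payload 12.5 kg.
Tool frame: the origin (TCP) lies at the very end of the fingers, on their centre line; the grasp point (between the pads) lies 19 mm behind it (pinch_z is the distance from the TCP to the grasp point, in mm); y points along the fingers, x is the direction in which the jaws open and shut, and the axes are right-handed (so a half turn about y gives the same grasp; the last joint's range is limited). The gripper opens to 93 mm and grips with 3 to 60 N. Pads are 15 mm wide; open, the fingers measure 128 mm over their backs; the gripper's body (75 mm by 188 mm) begins 65 mm behind the grasp point.
Start: joints at [-1.28, 0.351, 1.652, -0, 1.139, -0.085], TCP at [201.877, -511.595, 179.933] pointing down, gripper open.
Joint ranges: [-2.75, 2.75], [-0.79, 2.1], [0.01, 2.65], [-1.57, 4.71], [0.07, 3.14], [-2.87, 2.87]. Speed limits (rad/s): [2.22, 2.22, 2.79, 3.14, 3.14, 3.14].

## Interface

Orientations are given as a rotation vector (axis times angle).
In Python, from station import get_state, capture, camera_info, finish_job, boxes_of, pinch_z gives the robot as it stands. The module is installed in compiled form; this text tells all that it offers.
- The arm moves only by the tool play_rows, never from a script. Its argument "commands" is a list that holds one entry, the list of rows, each a list of 7 numbers: the finger opening in cm, from 0 to 9.3, then the shift along the world's x, y, z in cm, then the turn, a rotation vector about the world's x, y, z in degrees. A call has 1 to 10 rows; each row shifts and turns the commanded pose from where the row before left it; what a row does not reach is not made up. A row lasts 1/8 s, in which the tool goes at most 62.5 mm and 10.7 degrees, less where a joint would pass 70% of its speed; a pose out of reach is approached as far as the arm can. A call is refused whole if a number of a shift passes 6.25 or a number of a turn 10.7, either way. A call with a gripper value outside its range is refused whole. The fingers move at their own pace and stop on an object; "force" is the grip in N (left out, the last holds). Time passes only in rows, so rows that do not move let the fingers close. It gives the time, the measured TCP pose, the force and the opening at its end, in the units of the state.
- get_state(): the state, without advancing time (a new reading comes with each control period).
- capture(name): name is "scene" or "top" or "wrist"; returns the picture (480x640x3 uint8, blue, green, red); there is no depth.
- camera_info(name): a dict with "fx", "fy", "cx", "cy" (pixels), "world_to_cam" (4x4, takes a point from world to camera coordinates). Camera axes: x right, y up, looking along -z (the intrinsics and any distortion apply to the point x, -y, -z); pixel columns grow to the right and rows downward; lengths in mm; the calibration is good to about 2 mm. A picture is of the moment at which its call begins: read the wrist's pose just before it. camera_info takes no time and is no camera call; for the wrist camera it gives the pose at the moment of the call.
- finish_job(): hands the job in, once; it reports no verdict.
Trained networks look in the newest picture that a camera, given by its name, has taken for a name from the list of things; names that differ only in an ending like _2 or _b are one class to them, and where a whole thing is asked for, a point or a joint stands for the part that bears it (a point fixed in the world has none). Each returns a list of dicts, best first, with "confidence" (0 to 1); they miss things now and then, are a little off and sometimes report something else, mostly with a low value. They report only what shows in the picture. A call takes as long as a camera call.
- boxes_of(target, camera): "location" ([x, y, z] in mm, in world coordinates, good to about 4 mm: the middle of the surface that is visible of it).
The state is a dict: "time_s": time; "joint_pos": joint angles; "joint_vel": joint speeds; "joint_torque": joint torques, N m; "eef_pos": TCP position; "ee_rot": TCP orientation; "ft_force": force on the tool from outside, world axes, zero at the start; "wrist_torque": the same for the moment, N m; "width": finger opening in mm.
Only numpy, scipy, OpenCV 4.12 (cv2) and the standard library are available. Lean on these libraries where they do the work, as an engineer would, in place of code of your own. Each camera call takes 0.05 s, during which the arm holds its last target.

## Task

Swap the lidded jar, now on the metal shooting disc in front of the little camera, and the handled dish with its loose steel ball, now on the round cork mat (the empty square rubber pad is there to set something aside): stand the jar upright in the middle of the cork mat and let it go, then hold the dish level about 6 cm above the middle of the shooting disc. Hold it still there for a second with the arched handle in line with the camera's view (end-on to the lens), then turn it a quarter turn up there, either way, so that the handle lies square across the view, and finish while still holding it up, not putting it down. Carry and turn it gently so that the ball stays in the middle of the dish all along, and leave the other things on the table alone.

Things in the scene. Friction and masses are not known exactly. Their poses are not given: they have to be found in the camera images.
- dish_grip (a point): Centre of the dish's grip: wooden bar 46 mm long (y), 14 wide (x), 14 tall, atop a wire arch, straight above the dish's middle; z up. Round white dish 120 across, rim 23 high, flat foot 72 across; underside 87 mm below this point.
- dish: The same dish; origin at the centre of its underside, axes as for dish_grip. The wire arch stands along y, 126 mm wide; dish and ball weigh about 0.3 kg together. The bar is gripped from above, fingers closing along x.
- dish_middle (a point): Middle of the dish's inside, 8 mm above its underside. The inside is a shallow cone sloping up at 10 degrees from here, so the ball comes back to the middle if the dish is kept level and moved gently.
- ball_center (a point): Centre of the loose steel ball, 22 mm across, 44 g. At rest in the middle of the dish it is 11 mm above dish_middle. It rolls off if the dish tilts over 10 degrees or is jerked.
- jar_mid (a point): Centre (half-way up) of the brown glass jar with black lid: upright cylinder 48 mm across, 70 mm tall, about 0.16 kg.
- jar: The same jar; origin at the centre of its underside.
- stage: Fixed shooting place: metal disc 110 mm across, top 8 mm above the table, origin at its centre at table height. Its x axis points to the lens of a small black camera on a post, lens front 133 mm from the centre, lens axis 88 mm above the table, camera top 106 mm; a flat foot bar joins disc and post.
- mat: Fixed round cork mat 90 mm across, 5 mm thick, origin at the centre of its underside.
- pad: Fixed square black rubber pad 100 x 100 mm, 4 mm thick, empty, origin at the centre of its underside: a spare place to set something aside.
- pot: Bystander: small white pot, 28 mm across, 32 tall, upright (mm). Leave alone.
- putty: Bystander: grey block of putty, 30 x 24 x 18 tall (mm). Leave alone.
- driver: Bystander: screwdriver 150 long, lying (mm). Leave alone.
- brush: Bystander: brush 160 long, lying (mm). Leave alone.
- cup: Bystander: terracotta cup 72 across, 75 tall (mm). Leave alone.
- glue: Bystander: white bottle 44 across, 110 tall (mm). Leave alone.
- spool: Bystander: wooden spool 40 across, 32 tall (mm). Leave alone.

How it is judged (in metres and radians):
On the way, in this order (a step that is already met when the one before it is completed fails the run):
1. the jar stands on the cork mat, let go (horizontal distance between jar_mid and mat below 0.022 m and height (world z) of jar_mid between 0.036 and 0.045 m and angle between jar_mid's own z axis and vertical below 0.1 rad and contact force between the fingers and jar below 0.1 N and contact force between jar and mat above 0.2 N), for 0.2 s.
2. the dish is held over the shooting disc, level and still, handle in line with the lens, ball in the middle (height (world z) of dish_grip between 0.13 and 0.205 m and horizontal distance between dish_grip and stage below 0.03 m and contact force between the fingers and dish above 1 N and contact force between dish and stage below 0.1 N and contact force between dish and jar below 0.1 N and angle between dish_grip's own z axis and vertical below 0.1 rad and distance between ball_center and dish_middle below 0.0165 m and angle between the y axis of dish_grip and the x axis of stage, either way round below 0.17 rad and linear speed of dish below 0.03 m/s and angular speed of dish below 0.2 rad/s), for 0.5 s.
3. the dish is turning, still aloft over the disc (height (world z) of dish_grip between 0.13 and 0.205 m and horizontal distance between dish_grip and stage below 0.03 m and contact force between the fingers and dish above 1 N and contact force between dish and stage below 0.1 N and contact force between dish and jar below 0.1 N and not (angle between the y axis of dish_grip and the x axis of stage, either way round below 0.5 rad) and angle between the y axis of dish_grip and the x axis of stage, either way round below 1.1 rad).
At the end, for the whole second after the job is handed in: Jar upright, released, within 22 mm of the cork mat's centre. Dish in the fingers, still, level within 0.10 rad, underside 43-118 mm above the table, within 30 mm of the disc's axis, touching neither disc nor jar, handle square to the lens axis within 0.17 rad, ball within 12 mm of its middle (all of step 1 and height (world z) of dish_grip between 0.13 and 0.205 m and horizontal distance between dish_grip and stage below 0.03 m and contact force between the fingers and dish above 1 N and contact force between dish and stage below 0.1 N and contact force between dish and jar below 0.1 N and angle between dish_grip's own z axis and vertical below 0.1 rad and distance between ball_center and dish_middle below 0.0165 m and angle between the y axis of dish_grip and the y axis of stage, either way round below 0.17 rad and linear speed of dish below 0.02 m/s and angular speed of dish below 0.1 rad/s); the arm keeps its last pose, push and grip.
It fails at once if the ball leaves the middle of the dish by more than about 27 mm (distance between ball_center and dish_middle above 0.031 m).
It fails at once if the dish is tipped by more than 0.25 rad (angle between dish_grip's own z axis and vertical above 0.25 rad).
It fails at once if the jar is tipped over (angle between jar_mid's own z axis and vertical above 0.5 rad).
It fails at once if a bystander is moved by more than 30 mm (distance of any of pot, putty, driver, brush, cup, glue, spool from where it was at the start of the episode above 0.03 m).
It also fails if it takes over 72 s, if anything falls off the work surface, if the arm or the gripper's body presses on something with over 40 N, if the wrist force passes 120 N, or if a joint passes its speed limit or range.

## Working session

There is one attempt and no reset: what is moved stays moved. The work goes in short steps, Python scripts to look and compute and a tool call to move; the robot and the scene stay as the last step left them, time stands still between calls to the robot, and variables do not carry over. Pictures are saved under pics/ and viewed, and the job is handed in when it is done.

Besides the shell and the picture viewer there is one more tool, called after "Call:" by a JSON object that holds its "api" and its "payload", one argument or row to a line. play_rows: Moves the arm, as the interface text tells. Its arguments: {"type":"object","properties":{"commands":{"type":"array"},"force":{"type":"number"}},"required":["commands"]}

```bash
mkdir -p pics; ls; python3 - <<'E'
from station import *
import cv2
s=get_state();print(s)
for n in ("scene","top","wrist"):
    cv2.imwrite(f"pics/{n}0.png",capture(n));c=camera_info(n);print(n,c)
E
```

```text
pics
{'time_s': 0.0, 'joint_pos': array([-1.27961289e+00,  3.51224553e-01,  1.65241014e+00,  2.21617219e-05,
        1.13911155e+00, -8.45866864e-02]), 'joint_vel': array([ 1.74946024e-05,  8.55511439e-04, -7.97392437e-04, -7.18750816e-04,
        1.66989001e-04,  1.94700658e-04]), 'joint_torque': array([ 9.43379819e-04, -4.97332013e+01, -2.85254180e+01,  6.99236803e-02,
        2.56647222e-02, -1.20625900e-04]), 'eef_pos': array([ 201.76953169, -511.2391963 ,  179.41315947]), 'ee_rot': array([-1.36309617,  0.9287305 , -0.92727432]), 'ft_force': array([0.84390188, 0.68454935, 0.28540724]), 'wrist_torque': array([ 0.04408019,  0.04248165, -0.0084373 ]), 'width': 93.15565407176516}
scene {'fx': 581.363794835368, 'fy': 581.363794835368, 'cx': 321.4141601723212, 'cy': 231.31380781428888, 'world_to_cam': array([[-6.24729114e-01,  7.80792598e-01, -8.74369036e-03,
         3.15735975e+02],
       [-6.65803825e-01, -5.26807109e-01,  5.28374429e-01,
         2.76926439e+02],
       [ 4.07944605e-01,  3.35912472e-01,  8.48966437e-01,
        -1.54191779e+03],
       [ 0.00000000e+00,  0.000000
[... 283 characters left out ...]
,  6.53542161e-03,  1.16250454e-01,
        -5.11237341e+02],
       [-1.16348978e-01,  1.75556700e-02,  9.93053228e-01,
        -1.55164826e+03],
       [ 0.00000000e+00,  0.00000000e+00,  0.00000000e+00,
         1.00000000e+00]])}
wrist {'fx': 407.9004042407084, 'fy': 407.9004042407084, 'cx': 316.44312777028046, 'cy': 243.30073751595913, 'world_to_cam': array([[ 3.66751375e-01, -9.30318514e-01, -9.44224643e-04,
        -5.49920481e+02],
       [ 8.93940828e-01,  3.52691198e-01, -2.76547852e-01,
         3.09524603e+01],
       [ 2.57610606e-01,  1.00580224e-01,  9.60999685e-01,
        -3.90388222e+02],
       [ 0.00000000e+00,  0.00000000e+00,  0.00000000e+00,
         1.00000000e+00]])}
```

View pics/scene0.png

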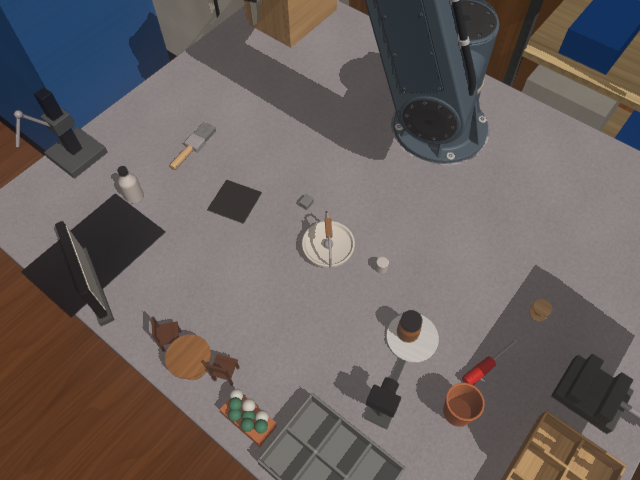

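View pics/top0.png

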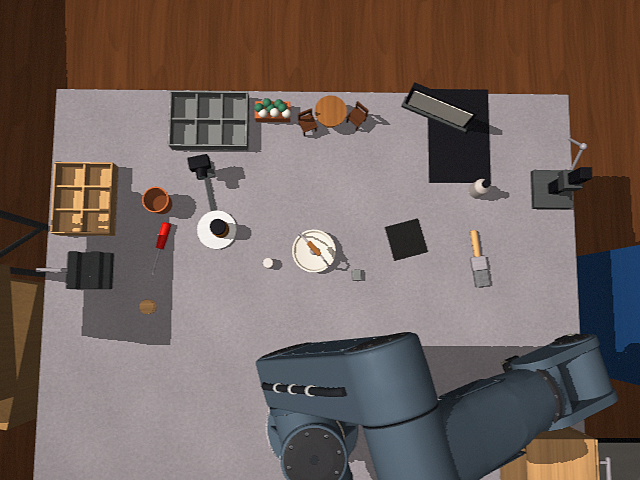

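```bash
python3 - <<'E'
from station import *
from scipy.spatial.transform import Rotation as R
print(R.from_rotvec(get_state()['ee_rot']).as_matrix().round(3),pinch_z)
for t in ["dish_grip","dish","ball_center","jar","stage","mat","pad","pot","putty","driver","brush","cup","glue","spool"]:
  for c in ("top","scene"):
    try: print(t,c,[(b['location'],round(b['confidence'],2)) for b in boxes_of(t,c)[:2]])
    except Exception as e: print(t,c,e)
print(get_state()['time_s'])
E
```

```text
[[ 0.367 -0.     0.93 ]
 [-0.93   0.001  0.367]
 [-0.001 -1.     0.   ]] 18.8
dish_grip top [([474.5, 1.3, 18.6], 0.73)]
dish_grip scene [([482.7, 6.8, 21.9], 0.55)]
dish top [([477.0, -0.5, 23.7], 0.85)]
dish scene [([481.9, 5.2, 20.9], 0.73), ([327.2, 457.2, 29.4], 0.49)]
ball_center top []
ball_center scene [([484.9, 3.6, 31.1], 0.46), ([517.7, -261.7, 0.8], 0.28)]
jar top [([531.0, 259.6, 72.6], 0.53)]
jar scene [([545.8, 268.4, 72.7], 0.85)]
stage top [([574.4, 297.1, 8.4], 0.9), ([509.9, 424.4, 22.1], 0.54)]
stage scene [([589.7, 300.5, 15.9], 0.58)]
mat top []
mat scene [([517.0, -258.9, 2.9], 0.19)]
pad top [([516.4, -259.9, 4.2], 0.84)]
pad scene [([515.5, -259.2, 2.3], 0.8)]
pot top [([440.3, 128.3, 31.5], 0.39)]
pot scene [([448.9, 130.0, 28.5], 0.67), ([658.9, -451.8, 59.7], 0.17)]
putty top [([408.5, -121.9, 15.6], 0.46)]
putty scene [([409.7, -112.6, 19.8], 0.66)]
driver top [([512.6, 425.2, 22.3], 0.77), ([531.6, 260.4, 74.6], 0.57)]
driver scene [([516.5, 423.3, 24.1], 0.85)]
brush top [([438.4, -459.2, 16.2], 0.86), ([479.9, 1.3, 19.1], 0.63)]
brush scene [([445.8, -455.1, 19.6], 0.64)]
cup top [([618.7, 441.6, 33.3], 0.97)]
cup scene [([602.2, 433.1, 34.8], 0.57), ([513.0, 421.6, 25.0], 0.23)]
glue top [([645.3, -452.8, 71.2], 0.55), ([478.3, 3.1, 22.1], 0.37)]
glue scene [([662.5, -453.0, 61.9], 0.87)]
spool top [([321.4, 455.4, 34.1], 0.45)]
spool scene [([328.4, 457.2, 32.1], 0.62)]
1.55
```

```bash
python3 - <<'E'
import cv2
t=cv2.imread("pics/top0.png");s=cv2.imread("pics/scene0.png")
a=cv2.resize(t[140:300,140:440],None,fx=2.6,fy=2.6,interpolation=cv2.INTER_CUBIC);cv2.imwrite("pics/tz.png",a)
a=cv2.resize(s[170:420,280:480],None,fx=2.4,fy=2.4,interpolation=cv2.INTER_CUBIC);cv2.imwrite("pics/sz.png",a)
a=cv2.resize(t[220:290,280:370],None,fx=8,fy=8,interpolation=cv2.INTER_CUBIC);cv2.imwrite("pics/td.png",a)
E
```

```text
(no output)
```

View pics/tz.png

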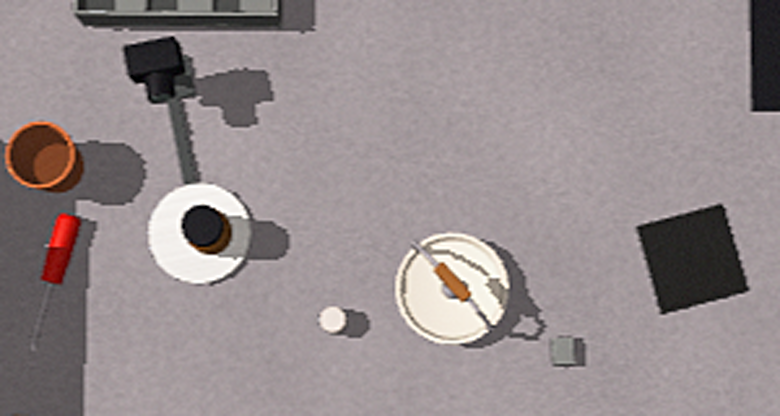

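View pics/sz.png

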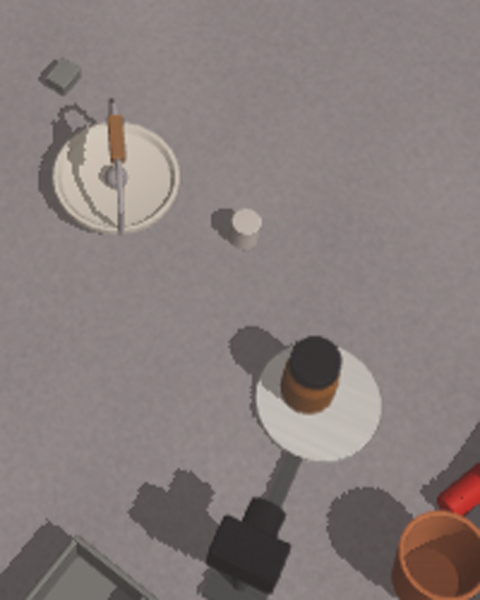

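View pics/td.png

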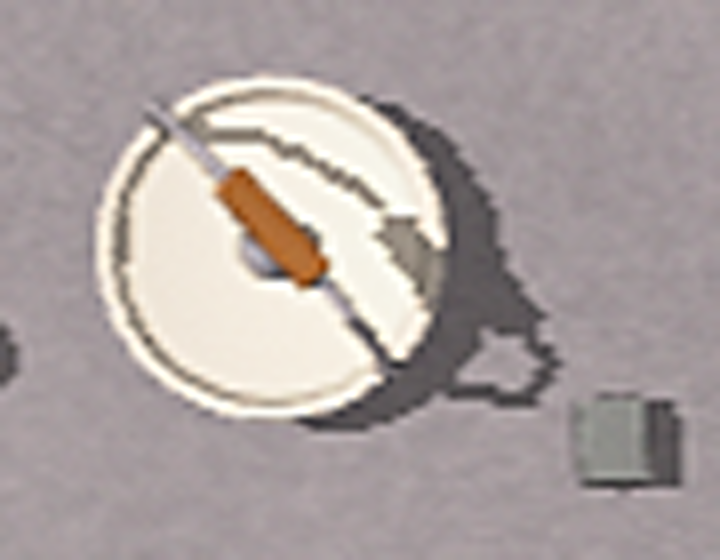

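View pics/wrist0.png

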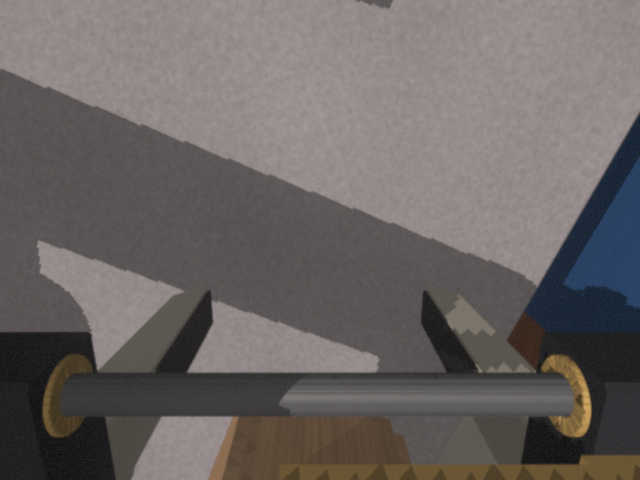

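```bash
cat > h.py <<'E'
import numpy as np
from station import *
def ray(n,u,v,ci=None):
    c=ci or camera_info(n);W=c['world_to_cam'];Rm=W[:3,:3];o=-Rm.T@W[:3,3]
    d=Rm.T@np.array([(u-c['cx'])/c['fx'],-(v-c['cy'])/c['fy'],-1]);return o,d
def at(n,u,v,z,ci=None):
    o,d=ray(n,u,v,ci);return (o+d*(z-o[2])/d[2])[:2]
def proj(n,P,ci=None):
    c=ci or camera_info(n);W=c['world_to_cam'];p=W[:3,:3]@np.asarray(P,float)+W[:3,3]
    return np.array([c['cx']+c['fx']*p[0]/-p[2],c['cy']-c['fy']*p[1]/-p[2]])
E
python3 - <<'E'
from h import *
td=lambda x,y:(280+x/8-.44,220+y/8-.44)
tz=lambda x,y:(140+x/2.6-.3,140+y/2.6-.3)
sz=lambda x,y:(280+x/2.4-.3,170+y/2.4-.3)
def p(name,v): print(name,np.round(v,1))
p('grip top',at('top',*td(272,228),99)); p('bar a',at('top',*td(230,182),99));p('bar b',at('top',*td(313,276),99))
p('grip scene',at('scene',*sz(117.5,137),99));p('bar a',at('scene',*sz(116,116),99));p('bar b',at('scene',*sz(119,160),99))
p('rim top',at('top',*td(270,247),28));p('rim sc',at('scene',*sz(117,177),28))
p('jar top',at('top',*tz(205,227),78));p('jar sc',at('scene',*sz(315,361),78))
p('stage top',at('top',*tz(199,233),8));p('stage sc',at('scene',*sz(319,403),8))
p('lens top',at('top',*tz(160,98),88));p('footbar',at('top',*tz(175,97),3)-at('top',*tz(188,180),3))
p('footbar',at('top',*tz(180,110),3)-at('top',*tz(192,170),3))
p('lens sc',at('scene',*sz(265,513),88))
for c in [(638,227),(722,205),(748,290),(662,314)]: p('pad',at('top',*tz(*c),4))
p('pot',at('top',*tz(333,320),32));p('putty',at('top',*tz(566,350),18))
p('cam',at('top',*tz(154,58),106));p('cup',at('top',*tz(42,155),75));p('driver',at('top',*tz(62,248),20))
E
```

```text
grip top [477.5   2.7]
bar a [492.8  16.8]
bar b [461.6 -11. ]
grip scene [4.794e+02 4.000e-01]
bar a [462.4 -14.7]
bar b [497.7  16.6]
rim top [478.    2.9]
rim sc [4.795e+02 1.000e-01]
jar top [535.1 259.2]
jar sc [540.6 259.4]
stage top [538.  276.9]
stage sc [541.  274.2]
lens top [668.8 307.7]
footbar [92.3 16.7]
footbar [66.7 14.9]
lens sc [675.3 302. ]
pad [ 548.4 -200.9]
pad [ 573.4 -293.5]
pad [ 480.  -320.5]
pad [ 453.2 -226.2]
pot [442.6 128.5]
putty [ 412.8 -120.5]
cam [706.8 311.5]
cup [610.1 431.1]
driver [519.2 421. ]
```

Call:
{"api": "play_rows", "payload": {
  "commands": [
    [[9.3, 2.5, 4.7, 0, 0, 0, 2], [9.3, 2.5, 4.7, 0, 0, 0, 2], [9.3, 2.5, 4.7, 0, 0, 0, 2], [9.3, 2.5, 4.7, 0, 0, 0, 2], [9.3, 2.5, 4.7, 0, 0, 0, 2], [9.3, 2.5, 4.7, 0, 0, 0, 2], [9.3, 2.5, 4.7, 0, 0, 0, 2], [9.3, 2.5, 4.7, 0, 0, 0, 2], [9.3, 2.5, 4.7, 0, 0, 0, 2], [9.3, 2.5, 4.7, 0, 0, 0, 2]]
  ],
  "force": 20
}}

```text
time_s: 2.8
eef_pos: [452.6, -39.9, 180.2]
ee_rot: [-1.468, 0.659, -0.66]
ft_force: [0.2, -1.8, -1.2]
width: 92.9
```

```bash
python3 - <<'E'
from h import *
import cv2
from scipy.spatial.transform import Rotation as R
s=get_state();print(s['time_s'],s['eef_pos'],s['joint_pos'],R.from_rotvec(s['ee_rot']).as_matrix().round(3))
for n in ("wrist","top"): cv2.imwrite(f"pics/{n}1.png",capture(n))
print(proj('wrist',[478.5,1.5,99]),proj('wrist',[478.5,1.5,5]))
E
```

```text
2.8 [452.59373229 -39.90093476 180.16705624] [-1.90433744e-01  1.74826959e-01  1.88650596e+00 -3.76285169e-05
  1.07961577e+00  6.54322779e-01] [[ 0.664  0.001  0.748]
 [-0.748 -0.     0.664]
 [ 0.001 -1.     0.   ]]
[296.91460976 174.94093452] [301.64017113 163.16042702]
```

View pics/wrist1.png

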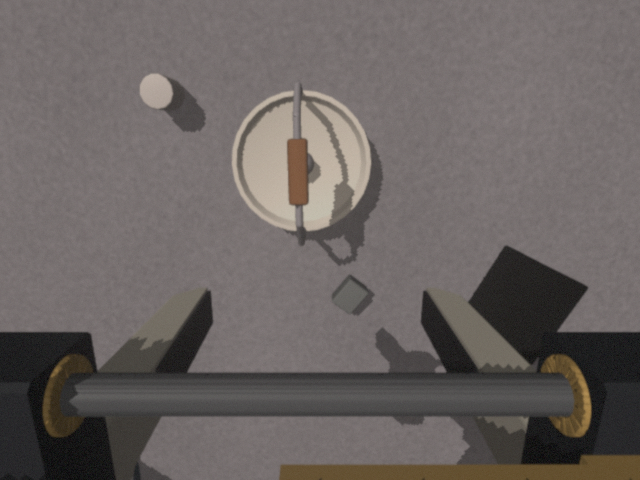

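```bash
python3 - <<'E'
from h import *
for u,v in [(298,172),(297,139.5),(298.5,205)]: print(at('wrist',u,v,99))
a=at('wrist',297,139.5,99)-at('wrist',298.5,205,99);print(np.degrees(np.arctan2(a[1],a[0])),np.hypot(*a))
print(at('wrist',301.5,160,28), 'rim'); print(at('wrist',298,87,60)-at('wrist',301,238,60))
E
```

```text
[480.52286205   2.2662951 ]
[496.49571008  17.09363386]
[463.33397489 -13.192682  ]
42.4051726094341 44.91059573710391
[482.4395407    4.04714244] rim
[86.10761999 78.36578467]
```

Call:
{"api": "play_rows", "payload": {
  "commands": [
    [[9.3, 0.9, 1.4, 0, 0, 0, 0.4], [9.3, 0.9, 1.4, 0, 0, 0, 0], [9.3, 0.9, 1.4, 0, 0, 0, 0], [9.3, 0, 0, -2, 0, 0, 0], [6, 0, 0, -2, 0, 0, 0], [5, 0, 0, -2, 0, 0, 0], [4, 0, 0, -2, 0, 0, 0], [4, 0, 0, -1.5, 0, 0, 0], [4, 0, 0, -1, 0, 0, 0], [4, 0, 0, 0, 0, 0, 0]]
  ],
  "force": 15
}}

```text
time_s: 4.15
eef_pos: [478.7, 0.5, 74.6]
ee_rot: [-1.47, 0.656, -0.655]
ft_force: [0.1, -0.6, 0.5]
width: 41.1
```

```bash
python3 - <<'E'
from h import *
import cv2
s=get_state();print(s['time_s'],s['eef_pos'],s['ee_rot'],s['width'],s['ft_force'])
cv2.imwrite(f"pics/wrist2.png",capture("wrist"))
E
```

```text
4.15 [4.78735089e+02 4.59209423e-01 7.45539085e+01] [-1.46983296  0.65610866 -0.65481534] 41.09424748998088 [ 0.05652342 -0.55758093  0.52454481]
```

View pics/wrist2.png

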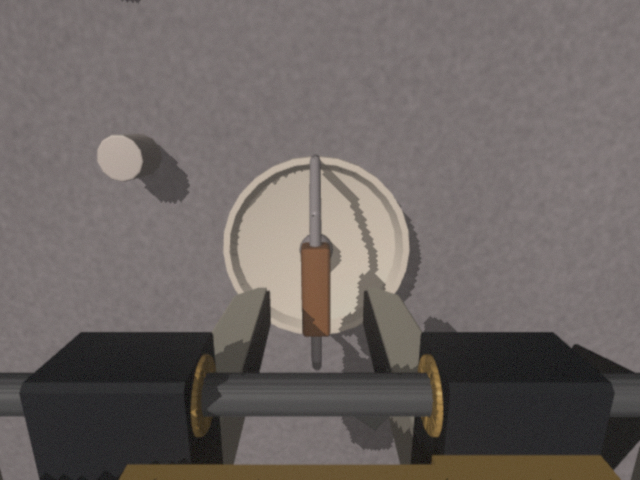

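```bash
python3 - <<'E'
from h import *
a,b=at('wrist',315.5,248,99),at('wrist',316.5,335,99);print(a,b,(a+b)/2,np.hypot(*(a-b)))
E
```

```text
[496.98594066  16.11486355] [464.15715984 -13.97086714] [480.57155025   1.0719982 ] 44.52954121961363
```

Call:
{"api": "play_rows", "payload": {
  "commands": [
    [[4, 0.15, 0.1, 0, 0, 0, 0], [3, 0, 0, 0, 0, 0, 0], [2, 0, 0, 0, 0, 0, 0], [1, 0, 0, 0, 0, 0, 0], [1, 0, 0, 0, 0, 0, 0], [1, 0, 0, 0, 0, 0, 0], [1, 0, 0, 0, 0, 0, 0]]
  ],
  "force": 15
}}

```text
time_s: 5.08
eef_pos: [480.4, 1.4, 74.9]
ee_rot: [-1.47, 0.655, -0.655]
ft_force: [-0.1, 0.0, 0.4]
width: 9.9
```

Call:
{"api": "play_rows", "payload": {
  "commands": [
    [[1, 0, 0, 0.1, 0, 0, 0], [1, 0, 0, 0.2, 0, 0, 0], [1, 0, 0, 0.4, 0, 0, 0], [1, 0, 0, 0.6, 0, 0, 0], [1, 0, 0, 0.8, 0, 0, 0], [1, 0, 0, 0.8, 0, 0, 0], [1, 0, 0, 0.8, 0, 0, 0], [1, 0, 0, 0.6, 0, 0, 0], [1, 0, 0, 0.4, 0, 0, 0], [1, 0, 0, 0.2, 0, 0, 0]]
  ],
  "force": 18
}}

```text
time_s: 6.32
eef_pos: [480.4, 1.4, 124.1]
ee_rot: [-1.47, 0.655, -0.655]
ft_force: [1.0, -1.2, -0.5]
width: 9.8
```

```bash
python3 - <<'E'
from h import *
import cv2
s=get_state();print(s['time_s'],s['eef_pos'],s['ee_rot'],s['width'],s['ft_force'],s['wrist_torque'])
for n in("wrist","scene"):cv2.imwrite(f"pics/{n}3.png",capture(n))
E
```

```text
6.325 [480.38849534   1.38502126 124.10174176] [-1.46958651  0.65530222 -0.65541518] 9.797639332653427 [ 0.96173678 -1.2233569  -0.5395614 ] [-0.00806349 -0.04853109 -0.02422707]
```

View pics/wrist3.png

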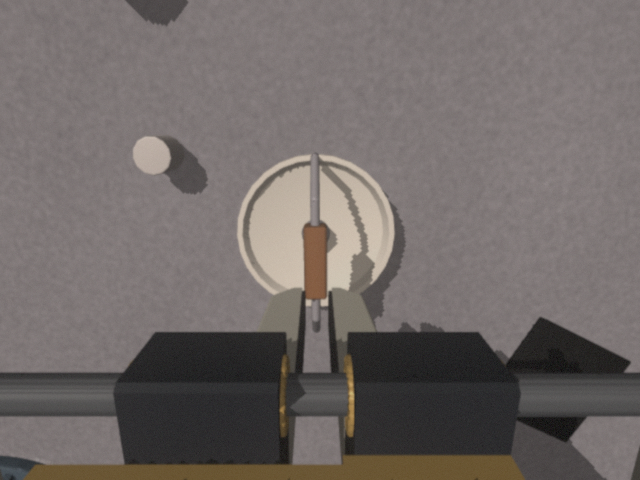

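View pics/scene3.png

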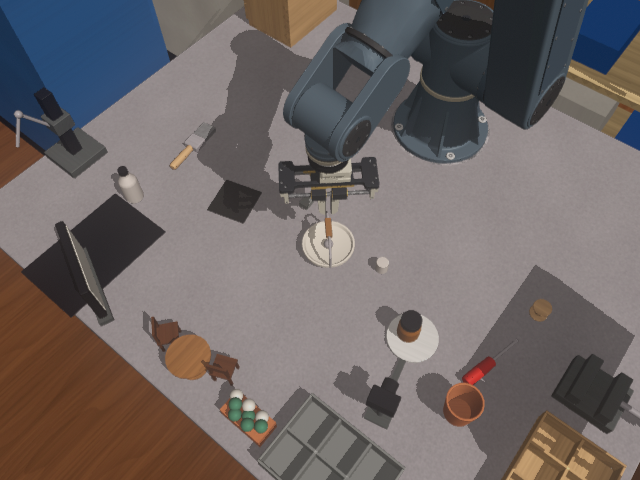

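```bash
python3 - <<'E'
from h import *
import cv2
from scipy.spatial.transform import Rotation as R
s=get_state();print(R.from_rotvec(s['ee_rot']).as_matrix().round(3))
print(proj('scene',s['eef_pos']),proj('wrist',s['eef_pos']),proj('scene',[480,1.4,99]),proj('wrist',[480,1.4,99]))
a=cv2.imread('pics/scene3.png')[130:290,230:430];cv2.imwrite('pics/s3z.png',cv2.resize(a,None,fx=3.7,fy=3.7,interpolation=cv2.INTER_CUBIC))
print(camera_info('wrist'))
E
```

```text
[[ 0.668  0.     0.744]
 [-0.744  0.     0.668]
 [ 0.    -1.     0.   ]]
[328.7387695  221.06770196] [315.09384903 277.93828236] [328.83035371 227.20691787] [314.77739862 263.27383557]
{'fx': 407.9004042407084, 'fy': 407.9004042407084, 'cx': 316.44312777028046, 'cy': 243.30073751595913, 'world_to_cam': array([[ 6.68031126e-01, -7.44133331e-01,  1.07803499e-06,
        -3.20598812e+02],
       [ 7.15110413e-01,  6.41975969e-01, -2.76557324e-01,
        -3.28589943e+02],
       [ 2.05794831e-01,  1.84749672e-01,  9.60997423e-01,
        -4.35518708e+02],
       [ 0.00000000e+00,  0.00000000e+00,  0.00000000e+00,
         1.00000000e+00]])}
```

View pics/s3z.png

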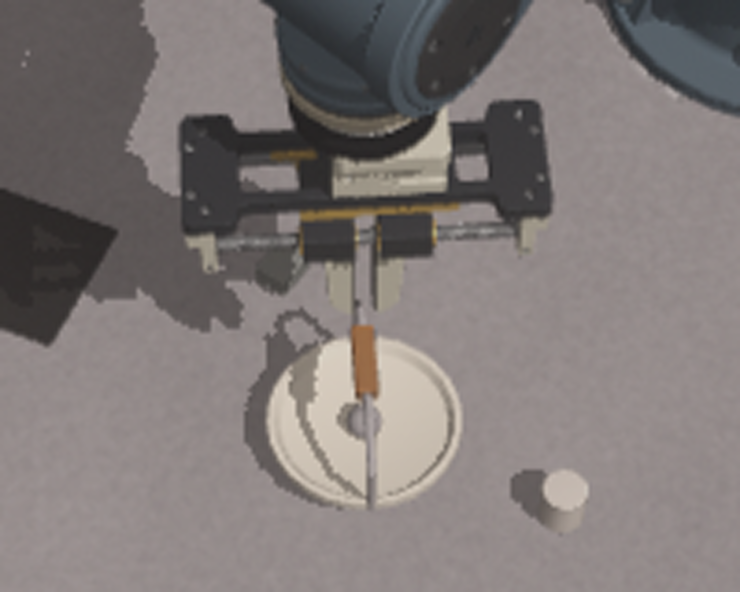

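```bash
python3 - <<'E'
from h import *
import cv2
s=get_state();c=camera_info('wrist')['world_to_cam']
for dz in (0,19,30,40):
    p=s['eef_pos']+[0,0,dz];print(dz,proj('wrist',p),-(c[:3,:3]@p+c[:3,3])[2],proj('scene',p))
# triangulate tips
o1,d1=ray('wrist',316,292);o2,d2=ray('scene',328.6,212.5)
A=np.c_[d1,-d2];t=np.linalg.lstsq(A,o2-o1,rcond=None)[0];print(o1+d1*t[0],o2+d2*t[1])
for n,f in(('w','wrist3'),):
    a=cv2.imread(f'pics/{f}.png')[200:340,220:410];cv2.imwrite('pics/w3z.png',cv2.resize(a,None,fx=4,fy=4,interpolation=cv2.INTER_CUBIC))
E
```

```text
0 [315.09384903 277.93828236] 217.2275864548448 [328.7387695  221.06770196]
19 [314.97007043 291.88919614] 198.9686354232745 [328.75638832 216.16464973]
30 [314.88744303 301.20201601] 188.39766377341797 [328.76680256 213.2665238 ]
40 [314.80384838 310.62385171] 178.78768954627571 [328.77640998 210.5929233 ]
[492.29045762  11.34169825 179.87673179] [492.73238515  10.63452465 179.93630481]
```

View pics/w3z.png

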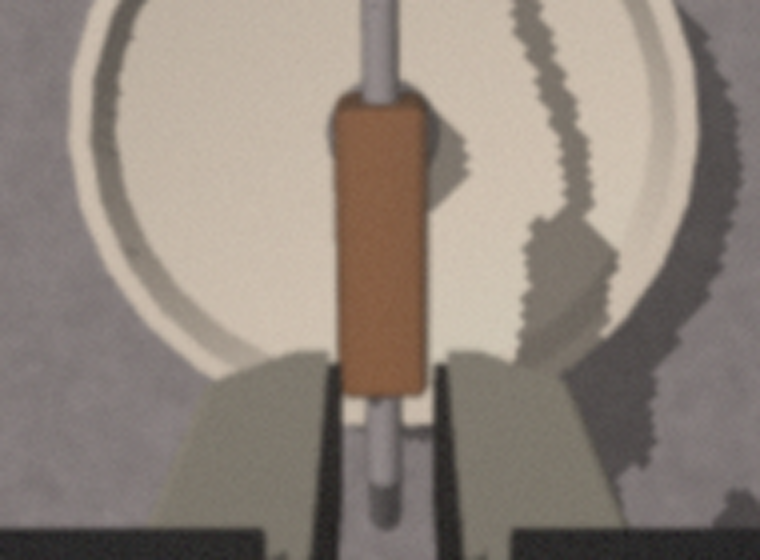

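Call:
{"api": "play_rows", "payload": {
  "commands": [
    [[2.5, 0, 0, 0, 0, 0, 0], [4, 0, 0, 0, 0, 0, 0], [4, 0, 0, 0, 0, 0, 0], [4, 0, 0, 0, 0, 0, 0], [4, 0, 0, -2, 0, 0, 0], [4, 0, 0, -2, 0, 0, 0], [4, 0, 0, -1.5, 0, 0, 0], [4, 0, 0, -1, 0, 0, 0], [4, 0, 0, 0, 0, 0, 0]]
  ],
  "force": 15
}}

```text
time_s: 7.55
eef_pos: [480.1, 1.4, 58.5]
ee_rot: [-1.47, 0.656, -0.655]
ft_force: [-0.2, 0.7, -0.2]
width: 40.0
```

```bash
python3 - <<'E'
from h import *
import cv2
s=get_state();print(s['time_s'],s['eef_pos'],s['ee_rot'],s['width'],s['ft_force'],s['wrist_torque'])
w=capture('wrist');t=capture('scene');print(proj('scene',s['eef_pos']),proj('scene',s['eef_pos']+[0,0,38]))
cv2.imwrite('pics/w4.png',w[130:]);cv2.imwrite('pics/s4.png',cv2.resize(t[130:290,230:430],None,fx=3.7,fy=3.7,interpolation=cv2.INTER_CUBIC))
E
```

```text
7.55 [480.10990199   1.4436232   58.51102417] [-1.46990651  0.65615768 -0.654562  ] 40.0142413408463 [-0.22045416  0.74916055 -0.16627208] [-0.00302374 -0.04483091  0.01700275]
[328.77727908 236.95622844] [328.81239626 227.86287397]
```

View pics/w4.png

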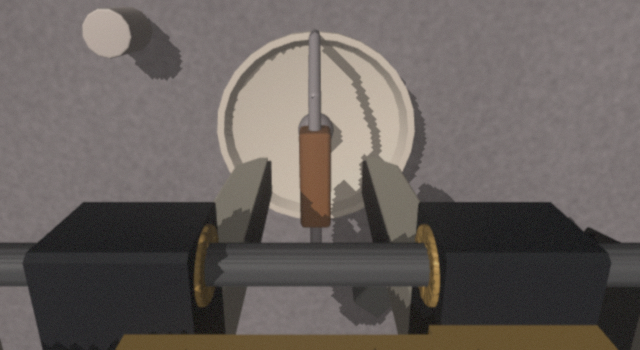

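View pics/s4.png

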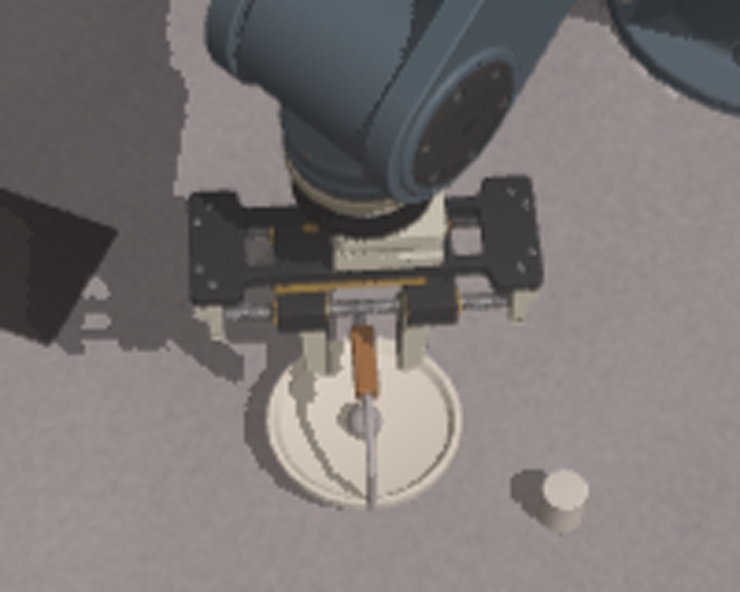

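Call:
{"api": "play_rows", "payload": {
  "commands": [
    [[4, 0, 0, -0.8, 0, 0, 0], [4, 0, 0, -0.8, 0, 0, 0], [4, 0, 0, -0.8, 0, 0, 0], [3, 0, 0, 0, 0, 0, 0], [2, 0, 0, 0, 0, 0, 0], [1, 0, 0, 0, 0, 0, 0], [1, 0, 0, 0, 0, 0, 0], [1, 0, 0, 0, 0, 0, 0], [1, 0, 0, 0, 0, 0, 0]]
  ],
  "force": 12
}}

```text
time_s: 8.78
eef_pos: [480.4, 1.5, 35.0]
ee_rot: [-1.47, 0.655, -0.655]
ft_force: [-1.3, 1.4, 0.6]
width: 14.1
```

```bash
python3 - <<'E'
from h import *
import cv2
s=get_state();print(s['time_s'],s['eef_pos'],s['ee_rot'],s['width'],s['ft_force'],s['wrist_torque'])
w=capture('wrist');t=capture('scene');
cv2.imwrite('pics/w5.png',w[130:]);cv2.imwrite('pics/s5.png',cv2.resize(t[130:290,230:430],None,fx=3.7,fy=3.7,interpolation=cv2.INTER_CUBIC))
E
```

```text
8.775 [480.36508741   1.4801888   35.01325954] [-1.46951605  0.65537139 -0.65532367] 14.09913250222097 [-1.32069627  1.3720788   0.57833054] [ 0.19477921  0.1106707  -0.00191151]
```

View pics/w5.png

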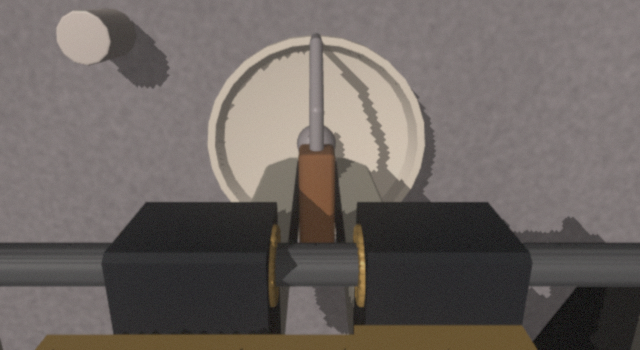

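View pics/s5.png

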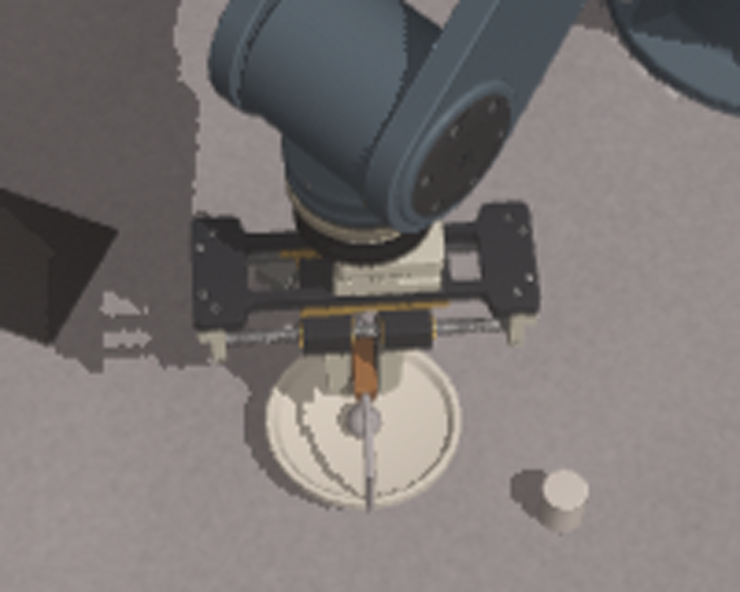

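Call:
{"api": "play_rows", "payload": {
  "commands": [
    [[1, 0, 0, 0.1, 0, 0, 0], [1, 0, 0, 0.2, 0, 0, 0], [1, 0, 0, 0.4, 0, 0, 0], [1, 0, 0, 0.6, 0, 0, 0], [1, 0, 0, 0.7, 0, 0, 0], [1, 0, 0, 0.7, 0, 0, 0], [1, 0, 0, 0.6, 0, 0, 0], [1, 0, 0, 0.4, 0, 0, 0], [1, 0, 0, 0.2, 0, 0, 0], [1, 0, 0, 0.1, 0, 0, 0]]
  ],
  "force": 20
}}

```text
time_s: 10.12
eef_pos: [480.3, 1.4, 74.9]
ee_rot: [-1.47, 0.655, -0.655]
ft_force: [-0.3, 0.3, -3.8]
width: 13.5
```

```bash
python3 - <<'E'
from h import *
import cv2
s=get_state();print(s['time_s'],s['eef_pos'],s['ee_rot'],s['width'],s['ft_force'],s['wrist_torque'])
w=capture('wrist');t=capture('scene');
cv2.imwrite('pics/w6.png',w[130:]);cv2.imwrite('pics/s6.png',cv2.resize(t[130:290,230:430],None,fx=3.7,fy=3.7,interpolation=cv2.INTER_CUBIC))
E
```

```text
10.125 [480.32284965   1.40225058  74.94306751] [-1.46961401  0.6554943  -0.65530299] 13.487270165599211 [-0.27799849  0.32176307 -3.83866773] [ 0.03082759 -0.02880364 -0.02575147]
```

View pics/w6.png

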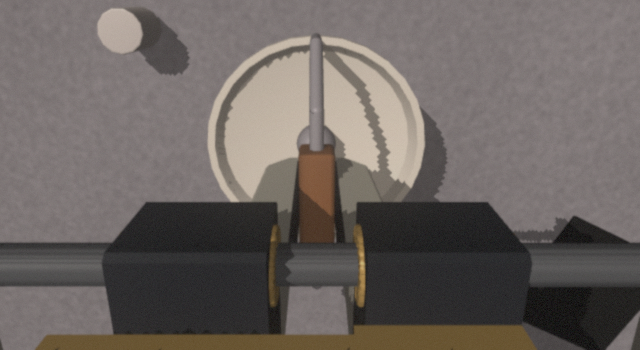

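View pics/s6.png

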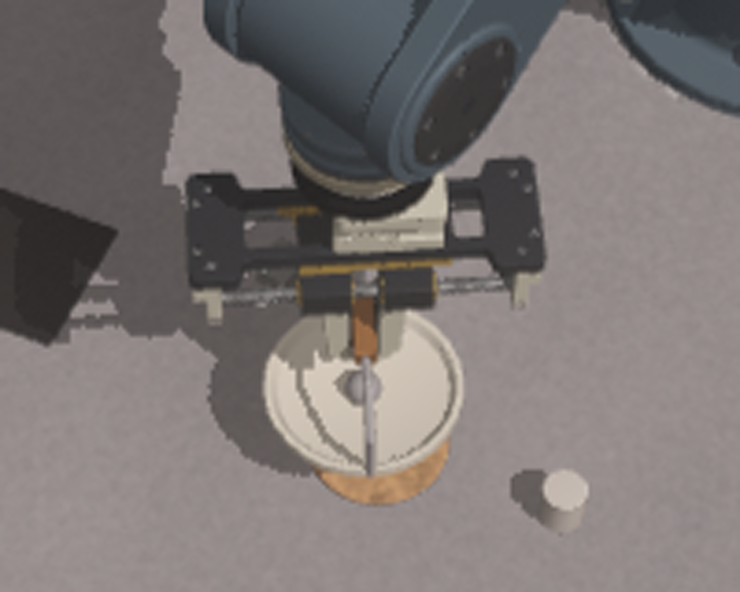

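Call:
{"api": "play_rows", "payload": {
  "commands": [
    [[1, 0, -0.2, 0, 0, 0, 0], [1, 0.1, -0.5, 0, 0, 0, 0], [1, 0.1, -0.8, 0, 0, 0, 0], [1, 0.15, -1.1, 0, 0, 0, 0], [1, 0.2, -1.4, 0, 0, 0, 0], [1, 0.2, -1.7, 0, 0, 0, 0], [1, 0.2, -1.8, 0, 0, 0, 0], [1, 0.2, -1.8, 0, 0, 0, 0], [1, 0.25, -1.9, 0, 0, 0, 0], [1, 0.25, -1.9, 0, 0, 0, 0]]
  ]
}}

```text
time_s: 11.48
eef_pos: [497.0, -131.0, 74.9]
ee_rot: [-1.47, 0.655, -0.655]
ft_force: [-0.5, 1.0, -4.0]
width: 13.8
```

Call:
{"api": "play_rows", "payload": {
  "commands": [
    [[1, 0.25, -1.9, 0, 0, 0, 0], [1, 0.25, -1.9, 0, 0, 0, 0], [1, 0.2, -1.8, 0, 0, 0, 0], [1, 0.2, -1.8, 0, 0, 0, 0], [1, 0.2, -1.7, 0, 0, 0, 0], [1, 0.2, -1.4, 0, 0, 0, 0], [1, 0.15, -1.1, 0, 0, 0, 0], [1, 0.1, -0.8, 0, 0, 0, 0], [1, 0.1, -0.5, 0, 0, 0, 0], [1, 0, -0.2, 0, 0, 0, 0]]
  ]
}}

```text
time_s: 12.72
eef_pos: [513.4, -260.7, 74.9]
ee_rot: [-1.47, 0.655, -0.655]
ft_force: [0.7, -1.0, -4.0]
width: 13.7
```

```bash
python3 - <<'E'
from h import *
import cv2
s=get_state();print(s['time_s'],s['eef_pos'],s['ee_rot'],s['width'],s['ft_force'],s['wrist_torque'])
w=capture('wrist');t=capture('top');
cv2.imwrite('pics/w7.png',w[130:]);cv2.imwrite('pics/t7.png',cv2.resize(t[160:320,250:450],None,fx=3.7,fy=3.7,interpolation=cv2.INTER_CUBIC))
print(proj('top',[513.8,-260.3,45+23]))
E
```

```text
12.725 [ 513.41153217 -260.66181085   74.91776976] [-1.4695654   0.65537368 -0.65524368] 13.65959384509228 [ 0.68598165 -1.03357259 -3.98162638] [-0.04480699 -0.03338973  0.02148055]
[410.02009125 236.54710149]
```

View pics/w7.png

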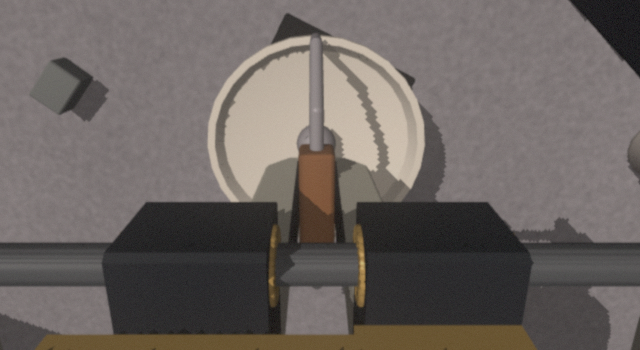

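View pics/t7.png

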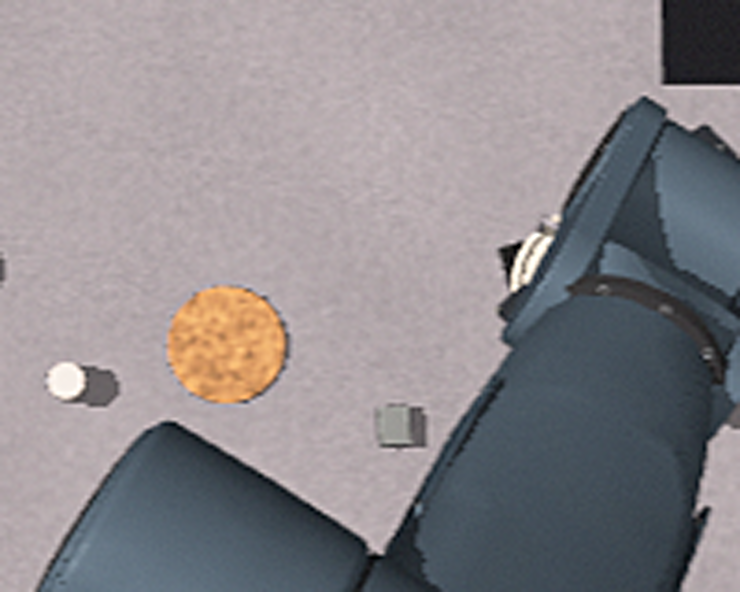

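Call:
{"api": "play_rows", "payload": {
  "commands": [
    [[1, 0, 0, -0.1, 0, 0, 0], [1, 0, 0, -0.3, 0, 0, 0], [1, 0, 0, -0.5, 0, 0, 0], [1, 0, 0, -0.7, 0, 0, 0], [1, 0, 0, -0.7, 0, 0, 0], [1, 0, 0, -0.6, 0, 0, 0], [1, 0, 0, -0.5, 0, 0, 0], [1, 0, 0, -0.3, 0, 0, 0], [1, 0, 0, -0.2, 0, 0, 0], [1, 0, 0, -0.1, 0, 0, 0]]
  ]
}}

```text
time_s: 14.08
eef_pos: [513.4, -260.6, 34.9]
ee_rot: [-1.47, 0.655, -0.655]
ft_force: [0.7, -0.6, -3.5]
width: 13.8
```

```bash
python3 - <<'E'
from h import *
s=get_state();print(s['time_s'],s['eef_pos'],s['width'],s['ft_force'],at('top',311.0,252.6,5))
E
```

```text
14.075 [ 513.40547416 -260.63226832   34.91279204] 13.813777017764252 [ 0.65582221 -0.60057281 -3.50164301] [473.99855591   9.25398414]
```

Call:
{"api": "play_rows", "payload": {
  "commands": [
    [[1, 0, 0, -0.05, 0, 0, 0], [1, 0, 0, -0.05, 0, 0, 0], [1, 0, 0, 0, 0, 0, 0]]
  ]
}}

```text
time_s: 14.45
eef_pos: [513.5, -260.6, 34.1]
ee_rot: [-1.47, 0.655, -0.656]
ft_force: [-0.2, 0.9, -2.2]
width: 13.9
```

Touching partly; a touch more, then open.

Call:
{"api": "play_rows", "payload": {
  "commands": [
    [[1, 0, 0, -0.05, 0, 0, 0], [1, 0, 0, 0, 0, 0, 0]]
  ]
}}

```text
time_s: 14.7
eef_pos: [513.5, -260.6, 34.0]
ee_rot: [-1.47, 0.655, -0.656]
ft_force: [-2.3, 3.2, 6.0]
width: 13.9
```

Call:
{"api": "play_rows", "payload": {
  "commands": [
    [[1.5, 0, 0, 0, 0, 0, 0], [1.8, 0, 0, 0, 0, 0, 0], [2.5, 0, 0, 0, 0, 0, 0], [4, 0, 0, 0, 0, 0, 0], [4, 0, 0, 0, 0, 0, 0], [4, 0, 0, 1, 0, 0, 0], [4, 0, 0, 2, 0, 0, 0], [4, 0, 0, 3, 0, 0, 0], [6, 0, 0, 4, 0, 0, 0], [9, 0, 0, 4, 0, 0, 0]]
  ]
}}

```text
time_s: 15.95
eef_pos: [513.3, -260.5, 175.4]
ee_rot: [-1.47, 0.655, -0.656]
ft_force: [0.5, -0.2, 0.6]
width: 55.5
```

```bash
python3 - <<'E'
from h import *
import cv2
s=get_state();print(s['time_s'],s['eef_pos'],s['ee_rot'],s['width'],s['ft_force'],s['wrist_torque'])
w=capture('wrist');t=capture('scene');
cv2.imwrite('pics/w8.png',w);cv2.imwrite('pics/s8.png',cv2.resize(t[150:350,190:490],None,fx=2.6,fy=2.6,interpolation=cv2.INTER_CUBIC))
E
```

```text
15.95 [ 513.29576177 -260.54016042  175.41356199] [-1.4696683   0.65499013 -0.65572804] 55.45583515902264 [ 0.5467139  -0.17370885  0.62022693] [ 0.0172225  -0.0411651   0.02206265]
```

View pics/w8.png

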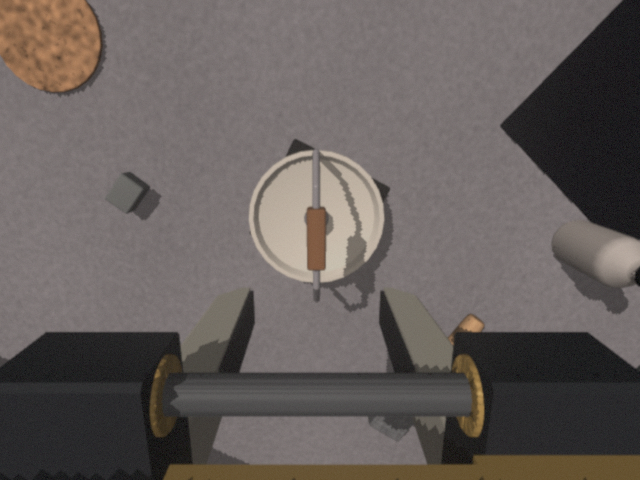

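View pics/s8.png

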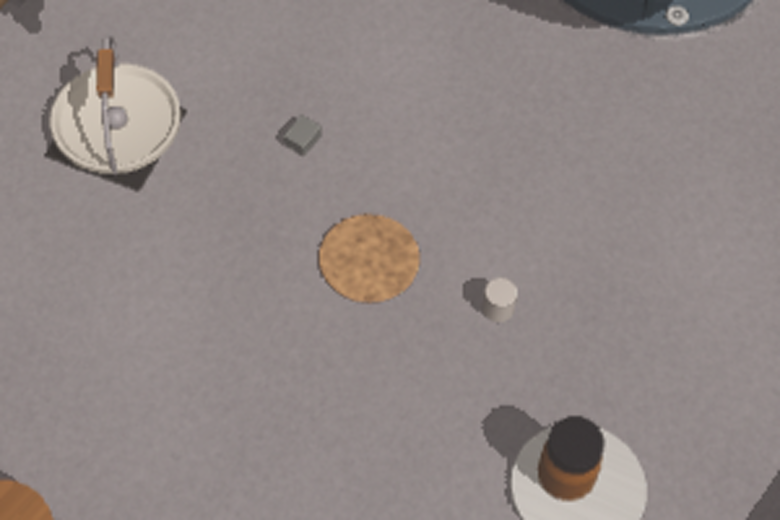

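Call:
{"api": "play_rows", "payload": {
  "commands": [
    [[9.3, 0.2, 2, 0, 0, 0, -2], [9.3, 0.2, 4.5, 0, 0, 0, -2], [9.3, 0.2, 6, 0, 0, 0, -2], [9.3, 0.2, 6, 0, 0, 0, -2], [9.3, 0.2, 6, 0, 0, 0, -2], [9.3, 0.2, 6, 0, 0, 0, -2], [9.3, 0.2, 6, 0, 0, 0, -2], [9.3, 0.2, 6, 0, 0, 0, -2], [9.3, 0.2, 4.5, 0, 0, 0, -2], [9.3, 0.2, 3, 0, 0, 0, -2]]
  ]
}}

```text
time_s: 17.3
eef_pos: [532.8, 241.4, 173.1]
ee_rot: [-1.367, 0.923, -0.922]
ft_force: [-0.0, 0.2, -0.3]
width: 92.8
```

```bash
python3 - <<'E'
from h import *
import cv2
s=get_state();print(s['time_s'],s['eef_pos'],s['ee_rot'],s['width'],s['ft_force'],s['wrist_torque'])
w=capture('wrist');t=capture('top')
cv2.imwrite('pics/w9.png',w)
cv2.imwrite('pics/t9.png',cv2.resize(t[160:320,250:450],None,fx=3.7,fy=3.7,interpolation=cv2.INTER_CUBIC))
print('mat sc',at('scene',331.8,248.9,5), 'jar exp',proj('wrist',[538,259,78]),proj('wrist',[539.5,275.5,8]))
E
```

```text
17.3 [532.83857111 241.41937576 173.09573139] [-1.36678133  0.9228296  -0.92229358] 92.76846311366334 [-0.01630845  0.1739972  -0.29791004] [-0.03511372 -0.0245607  -0.04406215]
mat sc [475.4632783    6.79766877] jar exp [297.13595809 218.66751899] [284.35275844 193.64645035]
```

View pics/w9.png

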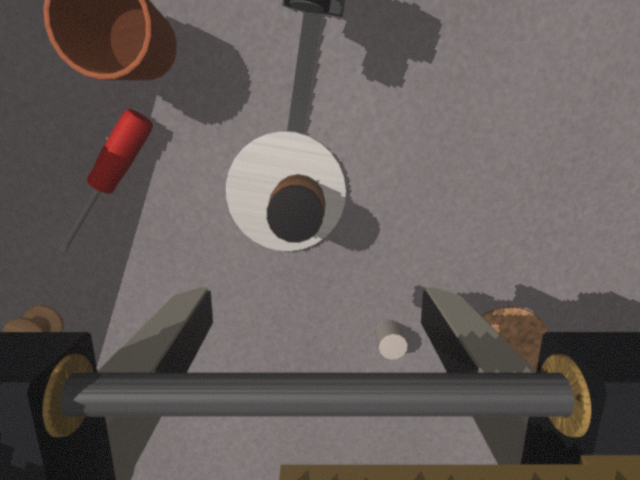

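View pics/t9.png

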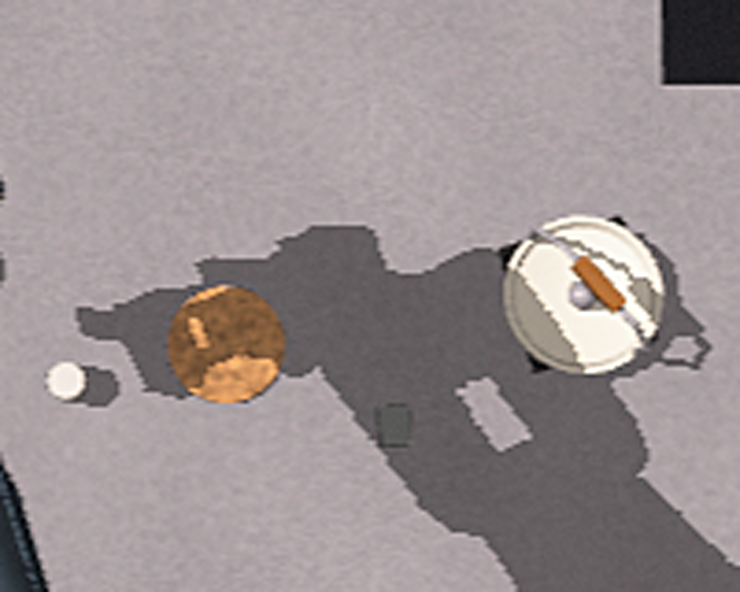

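```bash
python3 - <<'E'
from h import *
print('jar',at('wrist',295.5,212.5,78),'stage',at('wrist',286,191.5,8))
a=at('wrist',314,14,4)-at('wrist',299,131,4);print(np.degrees(np.arctan2(a[1],a[0])), at('wrist',314,14,4),at('wrist',318,4,80))
E
```

```text
jar [541.92594078 261.83840059] stage [541.89182113 274.80965169]
13.794384626924098 [686.07224351 305.52343097] [675.97763753 298.15657606]
```

Call:
{"api": "play_rows", "payload": {
  "commands": [
    [[9.3, 0.3, 0.9, 0, 0, 0, 0], [9.3, 0.4, 0.9, 0, 0, 0, 0], [9.3, 0, 0, -2, 0, 0, 0], [9.3, 0, 0, -3, 0, 0, 0], [9.3, 0, 0, -3, 0, 0, 0], [9.3, 0, 0, -2, 0, 0, 0], [9.3, 0, 0, -1, 0, 0, 0], [9.3, 0, 0, 0, 0, 0, 0]]
  ]
}}

```text
time_s: 18.4
eef_pos: [540.4, 257.2, 63.3]
ee_rot: [-1.367, 0.923, -0.923]
ft_force: [0.5, 0.3, 0.5]
width: 93.2
```

```bash
python3 - <<'E'
from h import *
import cv2
s=get_state();print(s['time_s'],s['eef_pos'],s['ee_rot'],s['width'],s['ft_force'],s['wrist_torque'])
w=capture('wrist');t=capture('scene')
cv2.imwrite('pics/w10.png',w)
cv2.imwrite('pics/s10.png',cv2.resize(t[240:440,300:500],None,fx=3,fy=3,interpolation=cv2.INTER_CUBIC))
E
```

```text
18.4 [540.43984996 257.18556074  63.25062205] [-1.36670173  0.92336208 -0.92281726] 93.16704007088941 [0.46030067 0.32995833 0.479997  ] [-0.02027517 -0.00332056  0.006378  ]
```

View pics/w10.png

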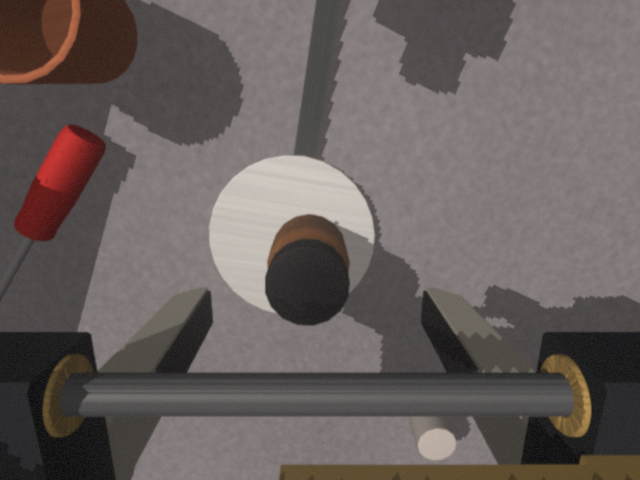

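View pics/s10.png

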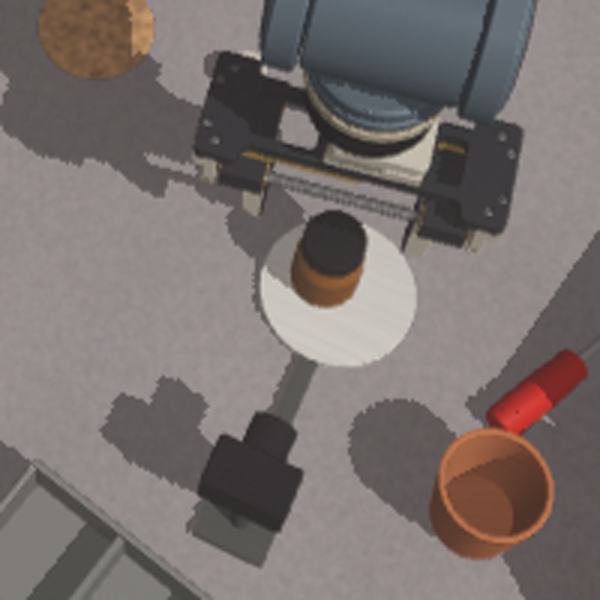

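```bash
python3 - <<'E'
from h import *
print('jar',at('wrist',307.5,281.5,78),'stage',at('wrist',293,234.5,8), proj('wrist',[540.4,257.2,78]))
E
```

```text
jar [542.72216972 262.59666329] stage [543.96183138 274.95261283] [315.81945283 289.28711379]
```

Call:
{"api": "play_rows", "payload": {
  "commands": [
    [[9.3, 0.15, 0.4, 0, 0, 0, 0], [9.3, 0, 0, -1.5, 0, 0, 0], [9.3, 0, 0, -1.5, 0, 0, 0], [9.3, 0, 0, -1.5, 0, 0, 0], [9, 0, 0, -1.1, 0, 0, 0], [7, 0, 0, 0, 0, 0, 0], [6, 0, 0, 0, 0, 0, 0], [5.5, 0, 0, 0, 0, 0, 0]]
  ],
  "force": 10
}}

```text
time_s: 19.5
eef_pos: [542.2, 261.5, 8.0]
ee_rot: [-1.366, 0.922, -0.923]
ft_force: [-0.4, 0.3, 0.2]
width: 64.6
```

Call:
{"api": "play_rows", "payload": {
  "commands": [
    [[5.2, 0, 0, 0, 0, 0, 0], [5, 0, 0, 0, 0, 0, 0], [4.8, 0, 0, 0, 0, 0, 0], [4.6, 0, 0, 0, 0, 0, 0], [4.4, 0, 0, 0, 0, 0, 0], [4, 0, 0, 0, 0, 0, 0], [4, 0, 0, 0, 0, 0, 0]]
  ],
  "force": 10
}}

```text
time_s: 20.38
eef_pos: [541.9, 261.5, 7.5]
ee_rot: [-1.366, 0.923, -0.923]
ft_force: [-0.8, 2.3, 2.1]
width: 46.6
```

```bash
python3 - <<'E'
from h import *
import cv2
s=get_state();print(s['time_s'],s['eef_pos'],s['ee_rot'],s['width'],s['ft_force'],s['wrist_torque'])
w=capture('wrist')
cv2.imwrite('pics/w11.png',w)
E
```

```text
20.375 [541.90906208 261.49988934   7.51330032] [-1.36612279  0.9227447  -0.92276011] 46.64440790993269 [-0.76832386  2.32341384  2.12220018] [ 0.32619635  0.15652451 -0.05775155]
```

View pics/w11.png

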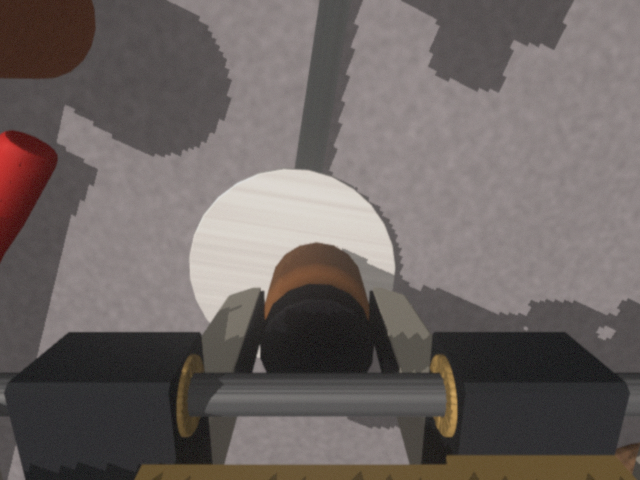

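Call:
{"api": "play_rows", "payload": {
  "commands": [
    [[4, 0, 0, 0.2, 0, 0, 0], [4, 0, 0, 0.5, 0, 0, 0], [4, 0, 0, 0.8, 0, 0, 0], [4, 0, 0, 1, 0, 0, 0], [4, 0, 0, 1, 0, 0, 0], [4, 0, 0, 1, 0, 0, 0], [4, -0.1, -0.4, 0.8, 0, 0, 0], [4, -0.2, -0.8, 0.5, 0, 0, 0], [4, -0.3, -1.2, 0.2, 0, 0, 0], [4, -0.4, -1.5, 0, 0, 0, 0]]
  ],
  "force": 25
}}

```text
time_s: 21.68
eef_pos: [531.5, 221.3, 67.3]
ee_rot: [-1.367, 0.923, -0.923]
ft_force: [-0.7, 0.1, -1.5]
width: 45.0
```

Call:
{"api": "play_rows", "payload": {
  "commands": [
    [[4, -0.5, -1.9, 0, 0, 0, 0], [4, -0.6, -2.3, 0, 0, 0, 0], [4, -0.7, -2.6, 0, 0, 0, 0], [4, -0.7, -2.6, 0, 0, 0, 0], [4, -0.7, -2.6, 0, 0, 0, 0], [4, -0.7, -2.6, 0, 0, 0, 0], [4, -0.6, -2.3, 0, 0, 0, 0], [4, -0.5, -1.9, 0, 0, 0, 0], [4, -0.4, -1.5, 0, 0, 0, 0], [4, -0.3, -1.1, 0, 0, 0, 0]]
  ]
}}

```text
time_s: 22.92
eef_pos: [474.5, 7.4, 67.4]
ee_rot: [-1.366, 0.923, -0.923]
ft_force: [0.4, -1.2, -1.6]
width: 45.1
```

```bash
python3 - <<'E'
from h import *
import cv2
s=get_state();print(s['time_s'],s['eef_pos'],s['ee_rot'],s['width'],s['ft_force'],s['wrist_torque'])
w=capture('wrist')
cv2.imwrite('pics/w12.png',w)
print(proj('wrist',[474.8,8,5]))
E
```

```text
22.925 [474.46589834   7.36857145  67.44971231] [-1.36612564  0.92316885 -0.92321175] 45.06389150669551 [ 0.41511901 -1.20321663 -1.57795784] [-0.01300603 -0.04531025  0.03804163]
[314.47762986 243.97856036]
```

View pics/w12.png

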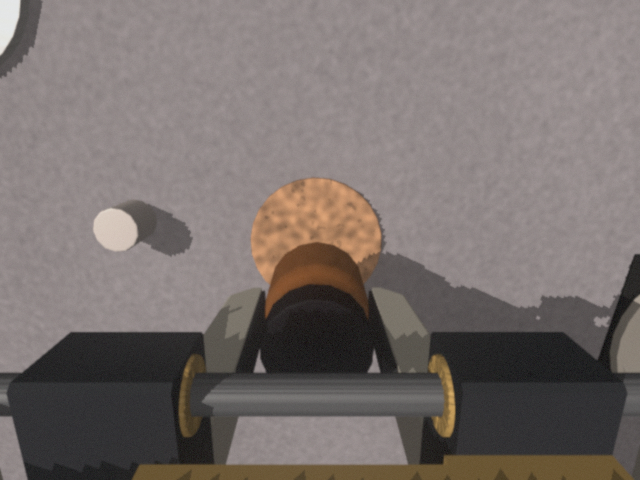

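Call:
{"api": "play_rows", "payload": {
  "commands": [
    [[4, 0, 0, -0.4, 0, 0, 0], [4, 0, 0, -0.8, 0, 0, 0], [4, 0, 0, -1, 0, 0, 0], [4, 0, 0, -1, 0, 0, 0], [4, 0, 0, -1, 0, 0, 0], [4, 0, 0, -0.8, 0, 0, 0], [4, 0, 0, -0.6, 0, 0, 0], [4, 0, 0, -0.4, 0, 0, 0], [4, 0, 0, -0.2, 0, 0, 0], [4, 0, 0, 0, 0, 0, 0]]
  ]
}}

```text
time_s: 24.22
eef_pos: [474.9, 8.4, 5.5]
ee_rot: [-1.366, 0.923, -0.923]
ft_force: [-0.6, 0.4, -1.6]
width: 45.3
```

Call:
{"api": "play_rows", "payload": {
  "commands": [
    [[4, 0, 0, -0.05, 0, 0, 0], [4, 0, 0, 0, 0, 0, 0]]
  ]
}}

```text
time_s: 24.48
eef_pos: [474.9, 8.4, 5.0]
ee_rot: [-1.366, 0.923, -0.923]
ft_force: [-0.2, 0.5, -1.1]
width: 45.5
```

Call:
{"api": "play_rows", "payload": {
  "commands": [
    [[4, 0, 0, -0.05, 0, 0, 0], [4, 0, 0, -0.03, 0, 0, 0], [4, 0, 0, 0, 0, 0, 0]]
  ],
  "force": 10
}}

```text
time_s: 24.85
eef_pos: [475.1, 8.4, 4.4]
ee_rot: [-1.366, 0.922, -0.923]
ft_force: [0.5, 1.3, 4.8]
width: 46.3
```

Seated (push up 4.8 N). Release and rise.

Call:
{"api": "play_rows", "payload": {
  "commands": [
    [[4.8, 0, 0, 0, 0, 0, 0], [5.2, 0, 0, 0, 0, 0, 0], [6, 0, 0, 0, 0, 0, 0], [8, 0, 0, 0, 0, 0, 0], [9.3, 0, 0, 0, 0, 0, 0], [9.3, 0, 0, 0.5, 0, 0, 0], [9.3, 0, 0, 2, 0, 0, 0], [9.3, 0, 0, 4, 0, 0, 0], [9.3, 0, 0, 5, 0, 0, 0], [9.3, 0, 0, 5, 0, 0, 0]]
  ]
}}

```text
time_s: 26.1
eef_pos: [474.6, 8.4, 171.1]
ee_rot: [-1.366, 0.923, -0.923]
ft_force: [0.4, -0.2, 0.4]
width: 93.2
```

```bash
python3 - <<'E'
from h import *
import cv2
s=get_state();print(s['time_s'],s['eef_pos'],s['ee_rot'],s['width'],s['ft_force'],s['wrist_torque'])
w=capture('wrist');t=capture('scene')
cv2.imwrite('pics/w13.png',w)
cv2.imwrite('pics/s13.png',cv2.resize(t[150:350,190:490],None,fx=2.6,fy=2.6,interpolation=cv2.INTER_CUBIC))
E
```

```text
26.1 [474.56336224   8.42361343 171.05578462] [-1.36624262  0.92273736 -0.92287107] 93.22282803921533 [ 0.4241062  -0.15564009  0.41233971] [-0.03770213 -0.05588649  0.01138728]
```

View pics/w13.png

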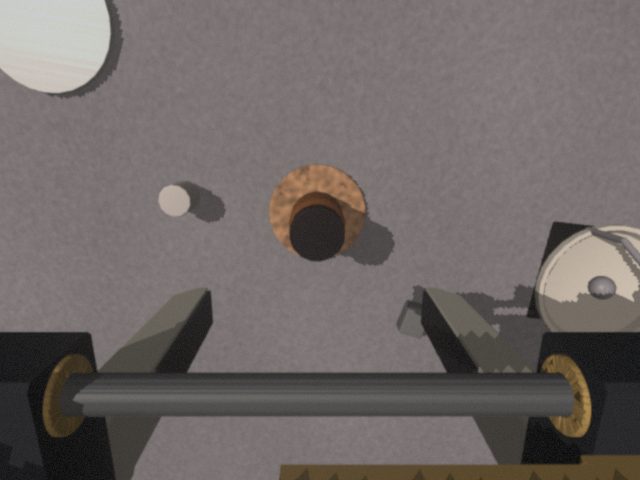

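View pics/s13.png

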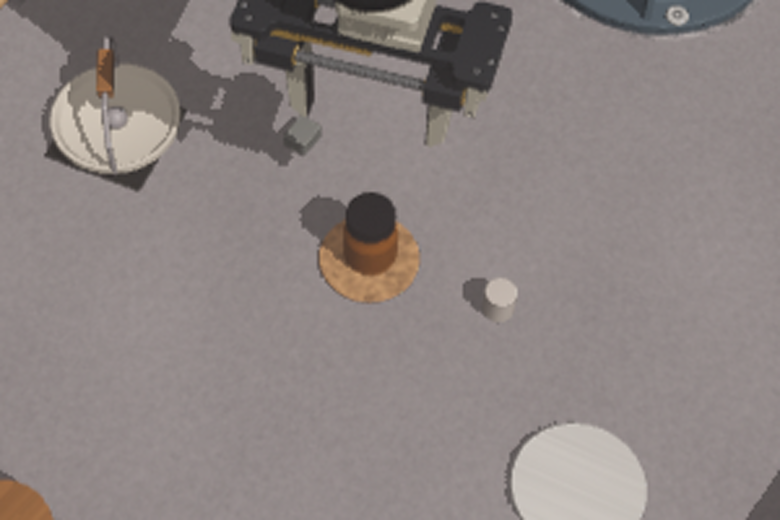

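```bash
python3 - <<'E'
from h import *
print('jar w',at('wrist',317,232.5,75),'mat w',at('wrist',317,211.5,5))
print('jar s',at('scene',190-.3+371/2.6,150-.3+217/2.6,75),'mat s',at('scene',190-.3+369.5/2.6,150-.3+258/2.6,5))
# stage disc from wrist/scene
E
```

```text
jar w [478.05462346   7.2458701 ] mat w [480.55463659   7.87183254]
jar s [475.37845271   7.81934632] mat s [475.50581279   6.876164  ]
```

Call:
{"api": "play_rows", "payload": {
  "commands": [
    [[9.3, 0.2, -1.5, 0, 0, 0, 2], [9.3, 0.4, -2.7, 0, 0, 0, 2], [9.3, 0.5, -3.2, 0, 0, 0, 2], [9.3, 0.5, -3.3, 0, 0, 0, 2], [7, 0.5, -3.3, 0, 0, 0, 2], [6, 0.5, -3.3, 0, 0, 0, 2], [5, 0.4, -3.2, 0, 0, 0, 2], [4, 0.4, -2.7, 0, 0, 0, 2], [4, 0.3, -2.2, 0, 0, 0, 2], [4, 0.2, -1.5, 0, 0, 0, 2]]
  ]
}}

```text
time_s: 27.45
eef_pos: [513.6, -261.4, 168.4]
ee_rot: [-1.47, 0.656, -0.654]
ft_force: [0.3, 0.2, -1.1]
width: 41.2
```

Call:
{"api": "play_rows", "payload": {
  "commands": [
    [[4, 0, 0, 0, 0, 0, 0], [4, 0, 0, -2, 0, 0, 0], [4, 0, 0, -3, 0, 0, 0], [4, 0, 0, -3, 0, 0, 0], [4, 0, 0, -2, 0, 0, 0], [4, 0, 0, -1, 0, 0, 0], [4, 0, 0, 0, 0, 0, 0]]
  ]
}}

```text
time_s: 28.32
eef_pos: [513.7, -260.1, 58.9]
ee_rot: [-1.469, 0.656, -0.655]
ft_force: [0.5, 0.1, -0.4]
width: 40.2
```

```bash
python3 - <<'E'
from h import *
import cv2
s=get_state();print(s['time_s'],s['eef_pos'],s['ee_rot'],s['width'],s['ft_force'],s['wrist_torque'])
w=capture('wrist')
cv2.imwrite('pics/w14.png',w)
E
```

```text
28.325 [ 513.69818774 -260.09781417   58.89712415] [-1.46944464  0.65604907 -0.65471612] 40.15939810769201 [ 0.51406688  0.10417945 -0.36083717] [ 0.01277998 -0.05150179 -0.03010941]
```

View pics/w14.png

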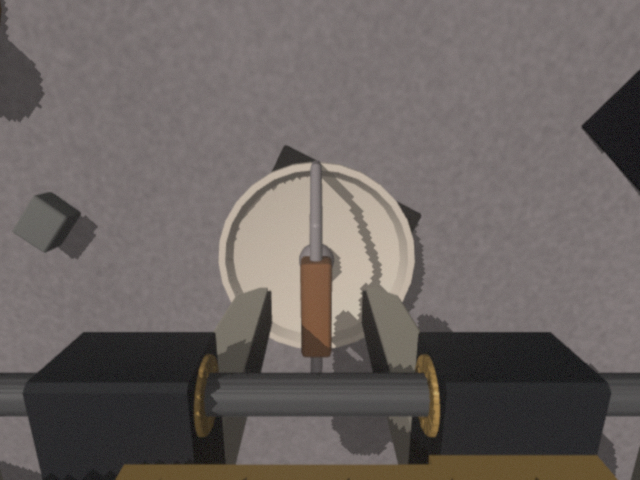

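Call:
{"api": "play_rows", "payload": {
  "commands": [
    [[4, 0, 0, -0.9, 0, 0, 0], [4, 0, 0, -0.9, 0, 0, 0], [4, 0, 0, -0.6, 0, 0, 0], [3, 0, 0, 0, 0, 0, 0], [2, 0, 0, 0, 0, 0, 0], [1, 0, 0, 0, 0, 0, 0], [1, 0, 0, 0, 0, 0, 0], [1, 0, 0, 0, 0, 0, 0], [1, 0, 0, 0, 0, 0, 0]]
  ],
  "force": 12
}}

```text
time_s: 29.5
eef_pos: [513.9, -260.5, 35.2]
ee_rot: [-1.47, 0.655, -0.655]
ft_force: [0.1, 1.8, 1.3]
width: 13.6
```

Call:
{"api": "play_rows", "payload": {
  "commands": [
    [[1, 0, 0, 0.1, 0, 0, 0], [1, 0, 0, 0.3, 0, 0, 0], [1, 0, 0, 0.5, 0, 0, 0], [1, 0, 0, 0.7, 0, 0, 0], [1, 0, 0, 0.9, 0, 0, 0], [1, 0, 0, 1, 0, 0, 0], [1, 0, 0, 1, 0, 0, 0], [1, 0, 0, 1, 0, 0, 0], [1, 0, 0, 1, 0, 0, 0], [1, 0, 0, 0.8, 0, 0, 0]]
  ],
  "force": 20
}}

```text
time_s: 30.75
eef_pos: [514.0, -260.6, 108.9]
ee_rot: [-1.47, 0.655, -0.656]
ft_force: [-0.3, 0.9, -4.0]
width: 13.7
```

```bash
python3 - <<'E'
from h import *
import cv2
s=get_state();print(s['time_s'],s['eef_pos'],s['ee_rot'],s['width'],s['ft_force'],s['wrist_torque'])
w=capture('wrist')
cv2.imwrite('pics/w15.png',w)
E
```

```text
30.75 [ 513.95762638 -260.62748111  108.85924914] [-1.46965619  0.65509117 -0.65559429] 13.703447086002948 [-0.29545382  0.91826356 -4.02675276] [0.00627108 0.00218651 0.01674685]
```

View pics/w15.png

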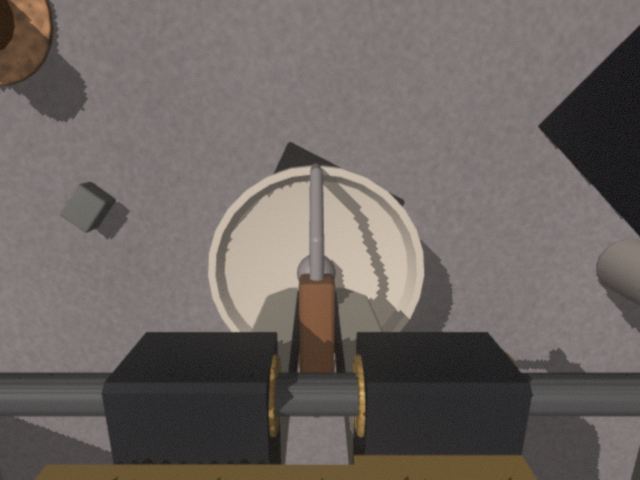

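Call:
{"api": "play_rows", "payload": {
  "commands": [
    [[1, 0, 0.3, 0.5, 0, 0, 0], [1, 0.1, 0.6, 0.4, 0, 0, 0], [1, 0.2, 0.9, 0.4, 0, 0, -0.3], [1, 0.3, 1.2, 0.4, 0, 0, -0.6], [1, 0.4, 1.5, 0.4, 0, 0, -0.9], [1, 0.4, 1.8, 0.3, 0, 0, -1], [1, 0.4, 1.8, 0.2, 0, 0, -1], [1, 0.4, 1.8, 0.2, 0, 0, -1], [1, 0.4, 1.8, 0.1, 0, 0, -1], [1, 0.4, 1.8, 0.1, 0, 0, -1]]
  ]
}}

```text
time_s: 32.05
eef_pos: [544.0, -124.2, 138.3]
ee_rot: [-1.438, 0.747, -0.747]
ft_force: [-0.4, 0.8, -3.7]
width: 14.2
```

Call:
{"api": "play_rows", "payload": {
  "commands": [
    [[1, 0.4, 1.8, 0, 0, 0, -1], [1, 0.4, 1.8, 0, 0, 0, -1], [1, 0.3, 1.8, 0, 0, 0, -1], [1, 0.2, 1.8, 0, 0, 0, -1], [1, 0.1, 1.8, 0, 0, 0, -1], [1, 0, 1.8, 0, 0, 0, -1], [1, 0, 1.8, 0, 0, 0, -1], [1, 0, 1.8, 0, 0, 0, -1], [1, -0.1, 1.8, 0, 0, 0, -1], [1, -0.1, 1.8, 0, 0, 0, -1]]
  ]
}}

```text
time_s: 33.3
eef_pos: [555.6, 55.7, 138.2]
ee_rot: [-1.385, 0.881, -0.881]
ft_force: [0.4, -0.6, -4.2]
width: 13.7
```

Call:
{"api": "play_rows", "payload": {
  "commands": [
    [[1, -0.15, 1.8, 0, 0, 0, -1], [1, -0.15, 1.8, 0, 0, 0, -1], [1, -0.15, 1.8, 0, 0, 0, -1], [1, -0.15, 1.8, 0, 0, 0, -1], [1, -0.15, 1.8, -0.1, 0, 0, -1], [1, -0.15, 1.8, -0.2, 0, 0, -1], [1, -0.15, 1.8, -0.3, 0, 0, -1], [1, -0.15, 1.8, -0.4, 0, 0, -1], [1, -0.15, 1.8, -0.4, 0, 0, -1], [1, -0.1, 1.6, -0.4, 0, 0, -1]]
  ]
}}

```text
time_s: 34.55
eef_pos: [540.8, 233.7, 120.1]
ee_rot: [-1.322, 1.013, -1.013]
ft_force: [-0.9, -0.3, -3.8]
width: 13.6
```

Call:
{"api": "play_rows", "payload": {
  "commands": [
    [[1, -0.1, 1.4, -0.4, 0, 0, -0.9], [1, 0, 1.1, -0.4, 0, 0, -0.7], [1, 0, 0.9, -0.3, 0, 0, -0.5], [1, 0, 0.6, -0.2, 0, 0, -0.3], [1, 0, 0.3, -0.1, 0, 0, -0.2], [1, 0, 0, -0.1, 0, 0, 0], [1, 0, 0, 0, 0, 0, 0]]
  ]
}}

```text
time_s: 35.42
eef_pos: [540.4, 275.1, 105.1]
ee_rot: [-1.305, 1.047, -1.047]
ft_force: [-0.1, -0.2, -3.9]
width: 13.9
```

```bash
python3 - <<'E'
from h import *
import cv2
from scipy.spatial.transform import Rotation as R
s=get_state();print(s['time_s'],s['eef_pos'],s['ee_rot'],s['width'],s['ft_force'],s['joint_pos'].round(2))
M=R.from_rotvec(s['ee_rot']).as_matrix();print(np.degrees(np.arctan2(M[1,2],M[0,2])))
w=capture('wrist');t=capture('scene')
cv2.imwrite('pics/w16.png',w)
cv2.imwrite('pics/s16.png',cv2.resize(t[200:440,280:500],None,fx=2.5,fy=2.5,interpolation=cv2.INTER_CUBIC))
E
```

```text
35.425 [540.41324153 275.12084326 105.11720148] [-1.30477853  1.04680847 -1.04679017] 13.855709624826671 [-0.07356103 -0.21679995 -3.94405042] [ 0.39  0.53  1.57 -0.    1.04  1.75]
12.516231575384147
```

View pics/w16.png

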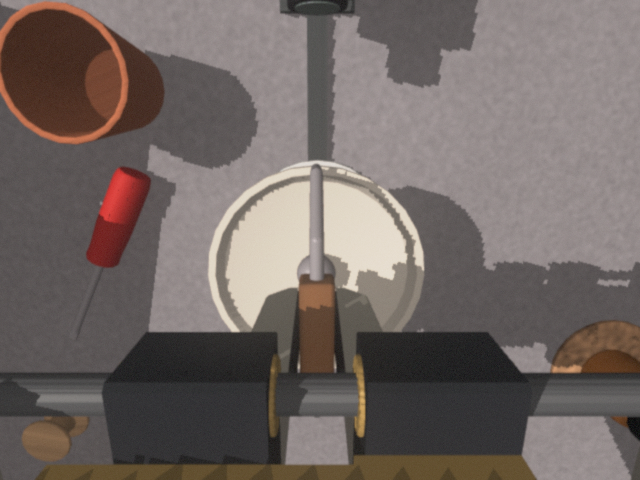

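View pics/s16.png

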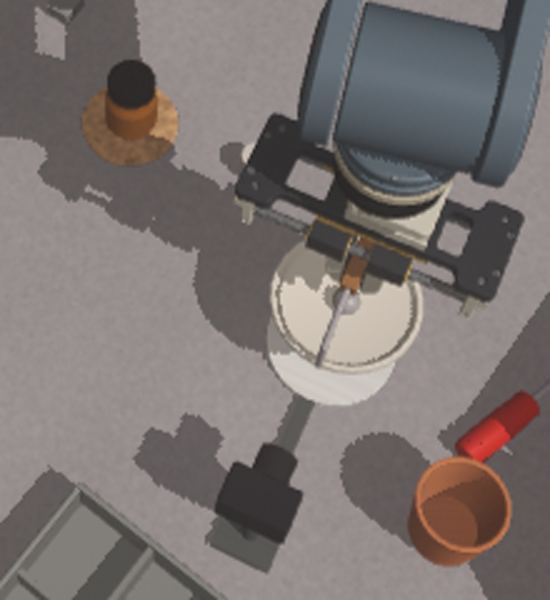

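Call:
{"api": "play_rows", "payload": {
  "commands": [
    [[1, 0, 0, 0, 0, 0, 0], [1, 0, 0, 0, 0, 0, 0], [1, 0, 0, 0, 0, 0, 0], [1, 0, 0, 0, 0, 0, 0], [1, 0, 0, 0, 0, 0, 0], [1, 0, 0, 0, 0, 0, 0], [1, 0, 0, 0, 0, 0, 0], [1, 0, 0, 0, 0, 0, 0], [1, 0, 0, 0, 0, 0, 0], [1, 0, 0, 0, 0, 0, 0]]
  ]
}}

```text
time_s: 36.78
eef_pos: [540.4, 275.4, 105.2]
ee_rot: [-1.305, 1.047, -1.047]
ft_force: [0.1, 0.0, -2.9]
width: 13.6
```

Call:
{"api": "play_rows", "payload": {
  "commands": [
    [[1, 0, 0, 0, 0, 0, 0], [1, 0, 0, 0, 0, 0, 0], [1, 0, 0, 0, 0, 0, 0], [1, 0, 0, 0, 0, 0, 0], [1, 0, 0, 0, 0, 0, 0.3], [1, 0, 0, 0, 0, 0, 0.6], [1, 0, 0, 0, 0, 0, 1], [1, 0, 0, 0, 0, 0, 1.4], [1, 0, 0, 0, 0, 0, 1.7], [1, 0, 0, 0, 0, 0, 2]]
  ]
}}

```text
time_s: 38.02
eef_pos: [540.4, 275.4, 105.1]
ee_rot: [-1.352, 0.953, -0.953]
ft_force: [-0.6, 0.3, -3.3]
width: 13.9
```

Call:
{"api": "play_rows", "payload": {
  "commands": [
    [[1, 0, 0, 0, 0, 0, 2.2], [1, 0, 0, 0, 0, 0, 2.2], [1, 0, 0, 0, 0, 0, 2.2], [1, 0, 0, 0, 0, 0, 2.2], [1, 0, 0, 0, 0, 0, 2.2], [1, 0, 0, 0, 0, 0, 2.2], [1, 0, 0, 0, 0, 0, 2.2], [1, 0, 0, 0, 0, 0, 2.2], [1, 0, 0, 0, 0, 0, 2.2], [1, 0, 0, 0, 0, 0, 2.2]]
  ]
}}

```text
time_s: 39.28
eef_pos: [540.4, 275.4, 105.1]
ee_rot: [-1.468, 0.659, -0.659]
ft_force: [-0.5, -0.1, -4.5]
width: 13.8
```

```bash
python3 - <<'E'
from h import *
import cv2
from scipy.spatial.transform import Rotation as R
s=get_state();print(s['time_s'],s['eef_pos'],s['width'],s['ft_force'],s['joint_pos'].round(2))
M=R.from_rotvec(s['ee_rot']).as_matrix();print(np.degrees(np.arctan2(M[1,2],M[0,2])),M[:,1])
cv2.imwrite('pics/w17.png',capture('wrist'))
E
```

```text
39.275 [540.3760565  275.40548124 105.14648704] 13.794822758402155 [-0.54108952 -0.1028369  -4.53510914] [0.39 0.53 1.57 0.   1.04 1.24]
41.6789713620906 [ 2.44300603e-05  1.78803043e-05 -1.00000000e+00]
```

View pics/w17.png

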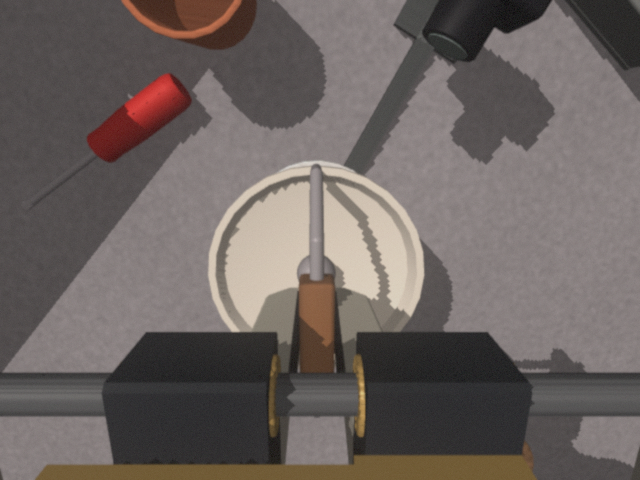

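Call:
{"api": "play_rows", "payload": {
  "commands": [
    [[1, 0, 0, 0, 0, 0, 2.2], [1, 0, 0, 0, 0, 0, 2.2], [1, 0, 0, 0, 0, 0, 2.2], [1, 0, 0, 0, 0, 0, 2.2], [1, 0, 0, 0, 0, 0, 2.2], [1, 0, 0, 0, 0, 0, 2.2], [1, 0, 0, 0, 0, 0, 2.2], [1, 0, 0, 0, 0, 0, 2.2], [1, 0, 0, 0, 0, 0, 2.2], [1, 0, 0, 0, 0, 0, 2.2]]
  ]
}}

```text
time_s: 40.58
eef_pos: [540.4, 275.4, 105.1]
ee_rot: [-1.541, 0.361, -0.361]
ft_force: [0.2, 0.4, -4.1]
width: 13.7
```

Call:
{"api": "play_rows", "payload": {
  "commands": [
    [[1, 0, 0, 0, 0, 0, 2.2], [1, 0, 0, 0, 0, 0, 2.2], [1, 0, 0, 0, 0, 0, 2.2], [1, 0, 0, 0, 0, 0, 2.2], [1, 0, 0, 0, 0, 0, 2.2], [1, 0, 0, 0, 0, 0, 2.2], [1, 0, 0, 0, 0, 0, 2.2], [1, 0, 0, 0, 0, 0, 2.2], [1, 0, 0, 0, 0, 0, 2.2], [1, 0, 0, 0, 0, 0, 2.2]]
  ]
}}

```text
time_s: 41.82
eef_pos: [540.4, 275.4, 105.1]
ee_rot: [-1.57, 0.06, -0.06]
ft_force: [0.5, -0.4, -4.5]
width: 13.8
```

Call:
{"api": "play_rows", "payload": {
  "commands": [
    [[1, 0, 0, 0, 0, 0, 2.2], [1, 0, 0, 0, 0, 0, 2.2], [1, 0, 0, 0, 0, 0, 2.2], [1, 0, 0, 0, 0, 0, 2.2], [1, 0, 0, 0, 0, 0, 2], [1, 0, 0, 0, 0, 0, 1.7], [1, 0, 0, 0, 0, 0, 1.4], [1, 0, 0, 0, 0, 0, 1.1], [1, 0, 0, 0, 0, 0, 0.8], [1, 0, 0, 0, 0, 0, 0.6]]
  ]
}}

```text
time_s: 43.08
eef_pos: [540.4, 275.4, 105.1]
ee_rot: [-1.565, -0.164, 0.164]
ft_force: [-0.7, -0.2, -4.0]
width: 13.8
```

Call:
{"api": "play_rows", "payload": {
  "commands": [
    [[1, 0, 0, 0, 0, 0, 0.4], [1, 0, 0, 0, 0, 0, 0.2], [1, 0, 0, 0, 0, 0, 0], [1, 0, 0, 0, 0, 0, 0], [1, 0, 0, 0, 0, 0, 0], [1, 0, 0, 0, 0, 0, 0], [1, 0, 0, 0, 0, 0, 0], [1, 0, 0, 0, 0, 0, 0], [1, 0, 0, 0, 0, 0, 0], [1, 0, 0, 0, 0, 0, 0]]
  ]
}}

```text
time_s: 44.32
eef_pos: [540.3, 275.4, 105.1]
ee_rot: [-1.564, -0.172, 0.172]
ft_force: [0.2, -0.7, -4.1]
width: 13.7
```

```bash
python3 - <<'E'
from h import *
import cv2
from scipy.spatial.transform import Rotation as R
s=get_state();print(s['time_s'],s['eef_pos'],s['width'],s['ft_force'],s['joint_pos'].round(2),s['joint_vel'].round(4))
M=R.from_rotvec(s['ee_rot']).as_matrix();print(np.degrees(np.arctan2(M[1,2],M[0,2])),M[:,1])
cv2.imwrite('pics/w18.png',capture('wrist'));t=capture('scene')
cv2.imwrite('pics/s18.png',t)
E
```

```text
44.325 [540.34839099 275.39638542 105.09512009] 13.660957625283444 [ 0.1923886  -0.74315878 -4.10420083] [ 0.39  0.53  1.57 -0.    1.04  0.18] [-0.0011 -0.0024  0.0003 -0.0002  0.0008 -0.0001]
102.53364926503436 [-5.91362071e-05 -5.14135908e-05 -9.99999997e-01]
```

View pics/w18.png

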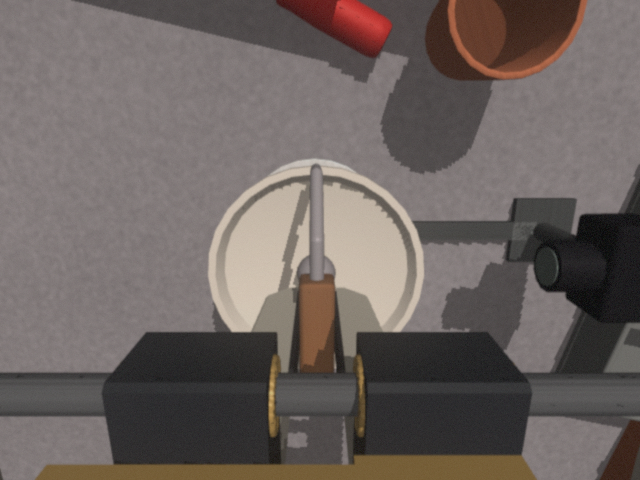

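View pics/s18.png

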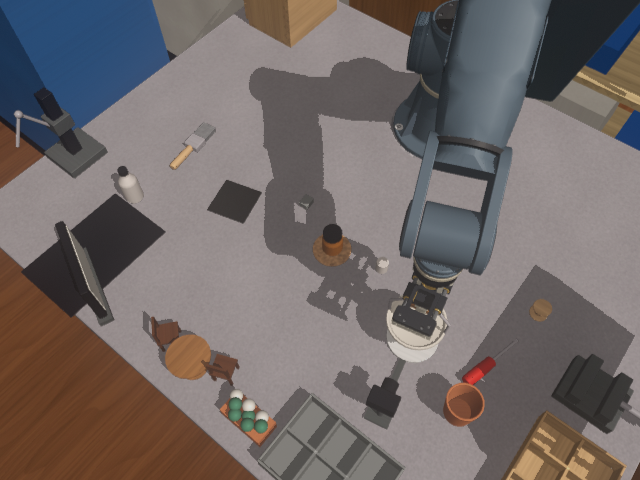

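The dish is square to the view, the foot bar is horizontal in the wrist picture, the ball is centred, and everything is still. I'm handing in.

```bash
python3 -c "
from station import *
print(finish_job())"
```

```text
the job is handed in; nothing more can be done
None
```

I set the dish aside on the rubber pad, stood the jar on the cork mat and let it go. I then held the dish over the shooting disc for about 1.8 s with the handle in line with the lens. Last, I turned it 90° aloft and handed in at about 44 s, still holding it. The hand-in gives no verdict.

**Last checks**
- **Jar:** it stands upright on the mat, its centre about 1 to 3 mm from the mat's by two cameras.
- **Dish:** the gripper is within about 1 mm of my best estimate of the disc's centre; my camera readings of that centre differ by up to about 4 mm. The underside is about 74 mm above the table, the tool is vertical, and the joints are practically at rest.
- **Handle:** it points to 102.5°, against my measured lens axis of about 12.5°, so it is square to the view. That axis came out between 10° and 14° in separate readings.
- **Ball:** it sits in the middle of the dish in the last wrist picture.
- **Other things on the table:** none looks moved in the last scene picture. I did not measure them again.

**What disagreed or failed**
- **First grasp missed:** the fingers closed on air above the bar. The pictures show the fingertips about 38 mm short of the reported TCP. I corrected for this and the later grasps held.
- **Mat position:** the mat lay about 8 mm from where the dish had stood, so I measured it once uncovered before placing the jar.

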